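# Lay out a dismantled filling head on its layout board

### The job

The filling head's four parts have been left in a stack: take it apart and set each part upright, never letting one topple, on the white tile that shows its outline: round nozzle, hexagon nut, oblong clamp bar, square block. Each part lies flat in the middle of its outline, with the bar and the block turned to line up with theirs (the nut may be turned any way). Leave the filled bottles alone.

Things in the scene. Friction and masses are not known exactly. Their poses are not given: they have to be found in the camera images.
- nozzle_mid (a point): Filling nozzle, steel, upright, on top of the stack of four loose, flat parts (122 mm high, centres in line within about 7 mm): a round foot 24 mm in diameter and 10 mm high, then a round stem 16 mm in diameter up to the full height of 44 mm. The point is on its axis half-way up (22 mm above its underside); z up.
- nut_mid (a point): Hexagon union nut, brass-coloured, second from the top of the stack: 40 mm across flats, 26 mm high, solid (its bore is only drawn). The point is its centre, 13 mm above its underside; z up, the x axis is square to one pair of flats (so are the directions 60 and 120 degrees from it).
- bar_mid (a point): Oblong white plastic clamp bar, third from the top: 94 mm long (its x axis), 46 mm wide (its y axis), 24 mm high. The point is its centre, 12 mm above its underside; z up. It lies across the square block and overhangs it; turned up to 30 degrees to it.
- block_mid (a point): Square dark steel valve block, at the bottom of the stack, on the table: 68 x 68 mm (x and y axes square to its sides), 28 mm high. The point is its centre, 14 mm above its underside; z up. A small pot (52 mm wide, 35 mm high) and a flat rubber ring (44 mm, 8 mm high) lie 125 to 140 mm from the stack's centre; nothing else within 130 mm.
- spot_block (a point): White template tile, 112 mm square, fixed, flat; the drawn outline is a square (76 mm outside), x and y square to its sides: the place of the square valve block. The point is the middle of the outline, on the tile's top face (10 mm above the table), where the part's underside is to rest; z up. The four tiles lie 120 mm apart, two by two, in changing order, on a blue 260 mm board.
- spot_bar (a point): White template tile, 112 mm square, fixed, flat; the drawn outline is an oblong, 102 mm along x and 54 mm along y: the place of the clamp bar. The point is the middle of the outline, on the tile's top face (10 mm above the table), where the part's underside is to rest; z up. On the same blue board as the others.
- spot_nut (a point): White template tile, 112 mm square, fixed, flat; the drawn outline is a hexagon (48 mm across flats, x square to one pair of flats): the place of the union nut. The point is the middle of the outline, on the tile's top face (10 mm above the table), where the part's underside is to rest; z up. On the same blue board as the others.
- spot_nozzle (a point): White template tile, 112 mm square, fixed, flat; the drawn outline is a small circle (32 mm in diameter): the place of the nozzle. The point is the middle of the outline, on the tile's top face (10 mm above the table), where the part's underside is to rest; z up. On the same blue board as the others.
- bottle0_mid (a point): Filled amber glass bottle standing at the far or right-hand side of the table, clear of board and stack, 58 mm in diameter, 160 mm high; to be left alone. The point is on its axis, 80 mm above the table.
- bottle1_mid (a point): Filled amber glass bottle standing at the far or right-hand side of the table, clear of board and stack, 58 mm in diameter, 160 mm high; to be left alone. The point is on its axis, 80 mm above the table.
There are look-alikes about, which are no part of the job. What is shaped like the part that bears block_mid but blue or green is not meant.

How it is judged:
By the outcome, as a careful person would: the job done as asked, in the order asked, and still so for the second after the job is handed in, with the robot touching nothing.
It also fails if it takes over 141 s, if anything falls off the work surface, if the arm or the gripper's body presses on something with over 40 N, if the wrist force passes 120 N, or if a joint passes its speed limit or range.

### The arm

A 6-joint arm with a two-finger parallel gripper is mounted at the origin on the work surface. World frame = base frame: x ahead of the robot, y to its left, z up, the work surface at z = 0. Lengths are in m, angles in rad, forces in N, time in s.
With the tool pointing down it reaches from about 0.3 to 0.875 m from the base axis. Payload 6.4 kg.
Tool frame: the origin (TCP) lies midway between the tips of the shut fingers; the grasp point (between the pads) lies 19 mm behind it; y points along the fingers, z is the direction in which the jaws open and shut, and the axes are right-handed (so a half turn about y gives the same grasp; the last joint's range is limited). The gripper opens to 88 mm and grips with 3 to 60 N. Pads are 18 mm wide; open, the fingers measure 123 mm over their backs; the gripper's body (75 mm by 187 mm) begins 45 mm behind the grasp point.
Start: joints at [-1.319, 0.181, 1.607, -0, 1.354, -0.206], TCP at [0.254, -0.516, 0.239] pointing down, gripper open.
Joint ranges: [-2.99, 2.99], [-0.89, 2.07], [0.3, 2.58], [-1.14, 4.28], [0, 2.63], [-3.12, 3.12]. Speed limits (rad/s): [2.57, 2.57, 3.01, 3.14, 3.14, 3.14].

### API

Orientations are given as a unit quaternion [w, x, y, z].
In Python, from plant import monitor, cams, arm gives the robot as it stands.
- The arm moves only by the shell command python3 -m crank 'ROWS' [FORCE]. ROWS is JSON, a list of rows, each a list of 3 entries, a list of its own where there are three numbers: the opening in per cent of the stroke, from 0 (shut) to 100 (fully open), then the shift along the tool's x, y, z in cm, then the turn, a rotation vector about the tool's x, y, z in degrees. In form: [[grip, [dx, dy, dz], [ax, ay, az]], ...]. A call has 1 to 5 rows; each row shifts and turns the pose as measured when the row begins, along the tool's axes as they then stand; what a row does not reach is not made up. A row lasts 1/12 s, in which the tool goes at most 41.7 mm and 7.16 degrees, less where a joint would pass 70% of its speed; a pose out of reach is approached as far as the arm can. A call with a gripper value outside its range is refused whole. The fingers move at their own pace and stop on an object; FORCE is the grip in N (left out, the last holds). Time passes only in rows, so rows that do not move let the fingers close. It gives the time, the measured TCP pose, the force and the opening at its end, in the units of the state.
- monitor.state(): the state, without advancing time (a new reading comes with each control period).
- cams.grab_frame(name): name is "scene" or "top" or "wrist"; returns a dict with "frame" (420x560x3 uint8, red, green, blue), "fx", "fy", "cx", "cy" (pixels), "dist_coeffs" ([k1, k2, p1, p2, k3] as OpenCV has them; the pictures are not rectified), "camera_from_world" (4x4, takes a point from world to camera coordinates); the wrist camera has in their place "hand_eye" (4x4, takes a point from camera to tool coordinates, whose origin is the TCP and whose axes are the tool frame's). Camera axes: x right, y up, looking along -z (the intrinsics and any distortion apply to the point x, -y, -z); pixel columns grow to the right and rows downward; lengths in m; the calibration is good to about 2 mm. A picture is of the moment at which its call begins: read the wrist's pose just before it. There is no depth.
- arm.close_job(): hands the job in, once; it reports no verdict.
The state is a dict: "t": time; "joints": joint angles; "joint_velocities": joint speeds; "joint_torque": joint torques, N m; "tool_pos": TCP position; "ee_rot": TCP orientation; "ft_force": force on the tool from outside, world axes, zero at the start; "ft_torque": the same for the moment, N m; "gripper_width": opening from 0.0 (shut) to 1.0 (fully open).
Only numpy, scipy, OpenCV 4.12 (cv2) and the standard library are available. Lean on these libraries where they do the work, as an engineer would, in place of code of your own. Each camera call takes 0.05 s, during which the arm holds its last target. There are 200 camera calls.

## Working session

There is one attempt and no reset: what is moved stays moved. The work goes in short steps, Python scripts to look and compute and a shell command to move; the robot and the scene stay as the last step left them, time stands still between calls to the robot, and variables do not carry over. Pictures are saved under pics/ and viewed, about 12 in all and at most 16, crops included, and the job is handed in when it is done.

```bash
ls; mkdir -p pics; python3 - <<'E'
from plant import monitor,cams,arm
import cv2,pickle
s=monitor.state();print(s)
for n in("top","scene"):
    f=cams.grab_frame(n);pickle.dump(f,open(n+".pkl","wb"))
    cv2.imwrite(f"pics/{n}0.png",f["frame"][:,:,::-1]);print({k:v for k,v in f.items() if k!="frame"})
E
```

```text
pics
{'t': 0.0, 'joints': array([-1.31929990e+00,  1.81537419e-01,  1.60801277e+00, -8.51386261e-06,
        1.35380628e+00, -2.06298877e-01]), 'joint_velocities': array([ 0.00047483,  0.00038881,  0.00111733,  0.00057318, -0.00056609,
       -0.00112137]), 'joint_torque': array([ 1.96252375e-03, -4.33864224e+01, -3.41851473e+01,  7.00987643e-02,
        3.82331468e-02, -1.40561488e-04]), 'tool_pos': array([ 0.25400912, -0.51524621,  0.23780988]), 'ee_rot': array([ 0.16042895, -0.160463  ,  0.68928636, -0.6880396 ]), 'ft_force': array([ 0.19352065, -1.21019096,  0.23213177]), 'ft_torque': array([-0.01303824, -0.07073777, -0.03673701]), 'gripper_width': 1.0005568894758021}
{'fx': 460.4107272339336, 'fy': 460.4107272339336, 'cx': 284.33671047277744, 'cy': 212.1452473370746, 'dist_coeffs': array([0.02139702, 0.        , 0.        , 0.        , 0.        ]), 'camera_from_world': array([[-1.53566481e-03, -9.99976546e-01,  6.67446762e-03,
        -1.03276526e-01],
       [ 9.89589628e-01, -5.59122811e-04,  1.43916837e-01,
        -5.42224367e-01],
       [-1.43909729e-01,  6.82599195e-03,  9.89567277e-01,
        -1.27503075e+00],
       [ 0.00000000e+00,  0.00000000e+00,  0.00000000e+00,
         1.00000000e+00]])}
{'fx': 407.22932796218475, 'fy': 407.22932796218475, 'cx': 287.6056839028836, 'cy': 202.24757456264717, 'dist_coeffs': array([-0.054783,  0.      ,  0.      ,  0.      ,  0.      ]), 'camera_from_world': array([[-0.40760069,  0.91315671, -0.0025496 ,  0.33520996],
       [-0.61700187, -0.27334725,  0.7379634 ,  0.22880733],
       [ 0.6731793 ,  0.3023675 ,  0.67483592, -1.2461648 ],
       [ 0.        ,  0.        ,  0.        ,  1.        ]])}
```

View pics/top0.png

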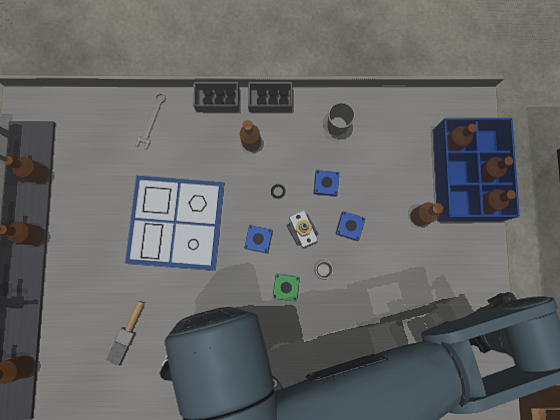

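View pics/scene0.png

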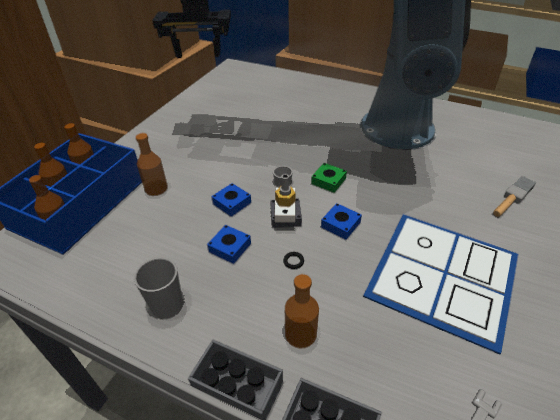

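The top view shows the stack at (303,229). The block look-alikes are blue at (327,183), (350,226) and (258,239), and green at (286,287), so I choose the dark block under the white bar. The tiles are square (157,200), hexagon (198,203), oblong (152,241) and circle (194,244). Bottles stand at (250,135) and (425,213). Next is a close crop.

```bash
cat > h.py <<'E'
import numpy as np,cv2,pickle
from scipy.spatial.transform import Rotation as R
def ray(f,uv,T):  # T: world_from_camera
    K=np.array([[f["fx"],0,f["cx"]],[0,f["fy"],f["cy"]],[0,0,1.]])
    p=cv2.undistortPoints(np.array(uv,float).reshape(-1,1,2),K,np.array(f["dist_coeffs"]))[:,0]
    d=np.c_[p[:,0],-p[:,1],-np.ones(len(p))]@T[:3,:3].T
    return T[:3,3],d
def tw(s):
    T=np.eye(4);q=s["ee_rot"];T[:3,:3]=R.from_quat([q[1],q[2],q[3],q[0]]).as_matrix();T[:3,3]=s["tool_pos"];return T
def wc(f):
    return np.linalg.inv(f["camera_from_world"]) if "camera_from_world" in f else f["tw"]@f["hand_eye"]
def hit(f,uv,z):
    o,d=ray(f,uv,wc(f));return o+d*((z-o[2])/d[:,2])[:,None]
def px(f,P):
    c=np.linalg.inv(wc(f));P=np.atleast_2d(P)@c[:3,:3].T+c[:3,3]
    K=np.array([[f["fx"],0,f["cx"]],[0,f["fy"],f["cy"]],[0,0,1.]])
    return cv2.projectPoints(P*[1,-1,-1],np.zeros(3),np.zeros(3),K,np.array(f["dist_coeffs"]))[0][:,0]
def grab(n,save=None):
    from plant import monitor,cams
    s=monitor.state();f=cams.grab_frame(n);f["tw"]=tw(s)
    if save: pickle.dump(f,open(save+".pkl","wb"));cv2.imwrite(f"pics/{save}.png",f["frame"][:,:,::-1])
    return f
def to(goal,yaw_axis=None):
    """print shift in tool cm to TCP goal, and turn about tool y so that jaw axis (z) lies along world angle yaw_axis(deg, mod 180); plus tilt fix"""
    from plant import monitor
    s=monitor.state();T=tw(s);Rm=T[:3,:3]
    print("t",s["t"],"tcp",s["tool_pos"].round(4),"grip",round(s["gripper_width"],3),"F",s["ft_force"].round(1),"j",s["joints"].round(2))
    z=Rm[:,2];a=np.degrees(np.arctan2(z[1],z[0]));print("jaw angle",a.round(1),"R",Rm.round(3).tolist())
    print("shift cm",(Rm.T@(np.array(goal)-T[:3,3])*100).round(2))
    if yaw_axis is not None:
        d=(yaw_axis-a+90)%180-90
        th=np.radians(a+d)
        zt=np.array([np.cos(th),np.sin(th),0]);yt=np.array([0,0,-1.]);G=np.c_[np.cross(yt,zt),yt,zt]
        rv=np.degrees(R.from_matrix(Rm.T@G).as_rotvec())
        print("turn deg (tool)",rv.round(2),"rows",np.linalg.norm(rv)/7.16)
E
python3 - <<'E'
import cv2,pickle,numpy as np
f=pickle.load(open("top.pkl","rb"))["frame"][:,:,::-1]
a=cv2.resize(f[172:274,120:230],None,fx=5,fy=5,interpolation=cv2.INTER_CUBIC)[:510]
b=cv2.resize(f[200:260,275:331],None,fx=5,fy=5,interpolation=cv2.INTER_CUBIC)
o=np.zeros((510,830,3),np.uint8);o[:,:550]=a;o[:300,550:830]=b
cv2.imwrite("pics/crop.png",o[:,:800])
E
```

```text
(no output)
```

View pics/crop.png

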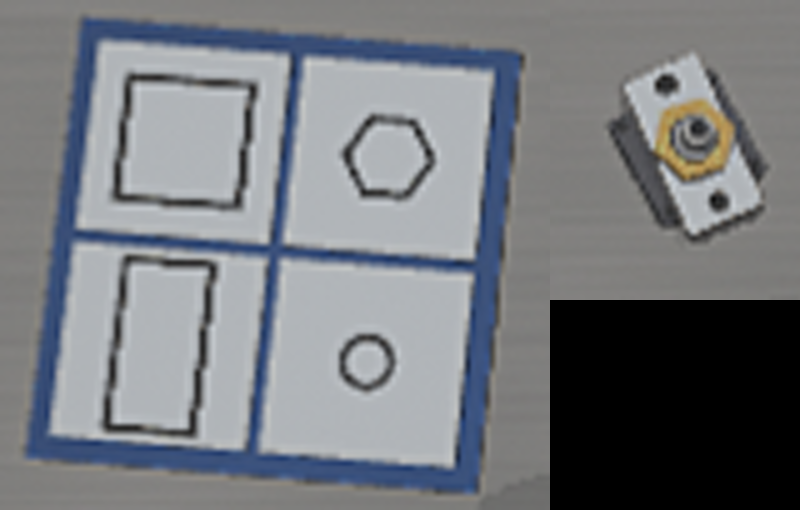

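The crop confirms it: nozzle on the nut on the white bar, over the dark block. The outlines are clear enough to measure.

```bash
python3 - <<'E'
from h import *
f=pickle.load(open("top.pkl","rb"))
A=lambda l,ox=120,oy=172:[((x+.5)/5-.5+ox,(y+.5)/5-.5+oy) for x,y in l]
for n,l in dict(square=[(127,74),(257,85),(242,209),(113,196)],oblong=[(124,256),(217,263),(196,436),(104,430)],
  hex=[(377,115),(410,117),(434,158),(400,198),(362,194),(343,153)],circle=[(366,361)],
  til=[(98,40),(495,67),(456,468),(46,436)]).items():
    P=hit(f,A(l),.010);print(n,P.mean(0).round(4))
    if len(P)>1:
        d=np.roll(P,-1,0)-P;print(np.linalg.norm(d,axis=1).round(3),np.degrees(np.arctan2(d[:,1],d[:,0])).round(1))
B=lambda l:A([(x-550,y) for x,y in l],275,200)
P=hit(f,B([(623,86),(694,52),(766,205),(695,240)]),.052)
print("bar",P.mean(0).round(4));d=np.roll(P,-1,0)-P;print(np.linalg.norm(d,axis=1).round(3),np.degrees(np.arctan2(d[:,1],d[:,0])).round(1))
P=hit(f,B([(670,103),(719,99),(735,133),(698,181),(663,163),(655,140)]),.078);print("nut",P.mean(0).round(4))
print("noz",hit(f,B([(700,127)]),.122).round(4))
print("block edge",hit(f,B([(612,122),(662,222),(710,70),(765,170)]),.028).round(4))
print("green",hit(f,[(286,287)],.028),"ring",hit(f,[(278,191)],.01),"pot",hit(f,[(324,270)],.035))
to([0.5,-.14,.3],None)
E
```

```text
square [0.5832 0.2692 0.01  ]
[0.076 0.074 0.075 0.073] [-94.9 175.2  84.1  -4. ]
oblong [0.4633 0.2786 0.01  ]
[0.054 0.1   0.053 0.101] [-94.4 175.3  86.1  -4. ]
hex [0.5743 0.1508 0.01  ]
[0.019 0.028 0.03  0.022 0.027 0.03 ] [ -93.5 -149.1  140.8   83.9   25.8  -40.4]
circle [0.4543 0.1602 0.01  ]
til [0.5187 0.215  0.01  ]
[0.234 0.235 0.235 0.232] [-93.9 175.6  85.4  -4.8]
bar [ 0.4933 -0.1575  0.052 ]
[0.045 0.095 0.045 0.096] [ -64.3 -155.4  116.1   24.7]
nut [ 0.4954 -0.1539  0.078 ]
noz [[ 0.4955 -0.1572  0.122 ]]
block edge [[ 0.5094 -0.1115  0.028 ]
 [ 0.452  -0.1399  0.028 ]
 [ 0.5395 -0.168   0.028 ]
 [ 0.4817 -0.199   0.028 ]]
green [[ 0.33104088 -0.10827878  0.028     ]] ring [[ 0.60923387 -0.0855213   0.01      ]] pot [[ 0.37819422 -0.21524575  0.035     ]]
t 0.1 tcp [ 0.254  -0.5153  0.2379] grip 1.0 F [0.6 0.1 0.2] j [-1.32  0.18  1.61  0.    1.35 -0.21]
jaw angle -63.8 R [[-0.897, -0.0, 0.442], [-0.442, 0.001, -0.897], [-0.0, -1.0, -0.001]]
shift cm [-38.65  -6.16 -22.81]
```

```bash
R='[100,[-3.1,-0.35,-1.8],[0,0,0]]'; python3 -m crank '[[100,[-3.1,-0.35,-1.8],[0,0,0]],[100,[-3.1,-0.35,-1.8],[0,0,0]],[100,[-3.1,-0.35,-1.8],[0,0,0]],[100,[-3.1,-0.35,-1.8],[0,0,0]],[100,[-3.1,-0.35,-1.8],[0,0,0]]]'
python3 -m crank '[[100,[-3.1,-0.35,-1.8],[0,0,0]],[100,[-3.1,-0.35,-1.8],[0,0,0]],[100,[-3.1,-0.35,-1.8],[0,0,0]],[100,[-3.1,-0.35,-1.8],[0,0,0]],[100,[-3.1,-0.35,-1.8],[0,0,0]]]'
python3 -m crank '[[100,[-3.1,-0.35,-1.8],[0,0,0]],[100,[-3.1,-0.35,-1.8],[0,0,0]],[100,[0,0,0],[0,0,0]]]'
python3 - <<'E'
from h import *
f=grab("wrist","w1");print(f["hand_eye"],f["fx"])
to([.495,-.157,.22],-65.3)
E
```

```text
t: 0.52
tool_pos: [0.3516, -0.3653, 0.2521]
ee_rot: [0.155, -0.157, 0.692, -0.687]
ft_force: [1.8, 0.2, -0.0]
gripper_width: 0.999
t: 0.93
tool_pos: [0.455, -0.2084, 0.2694]
ee_rot: [0.154, -0.157, 0.693, -0.687]
ft_force: [1.5, 0.0, 0.3]
gripper_width: 1.0
t: 1.18
tool_pos: [0.499, -0.1407, 0.277]
ee_rot: [0.157, -0.158, 0.693, -0.686]
ft_force: [0.9, -0.7, -0.5]
gripper_width: 1.001
[[-1.08161598e-03 -9.57811338e-01 -2.87395668e-01 -7.52157151e-02]
 [ 6.67453864e-07  2.87395835e-01 -9.57811899e-01 -1.45417179e-01]
 [ 9.99999415e-01 -1.03617648e-03 -3.10212632e-04 -1.04678044e-04]
 [ 0.00000000e+00  0.00000000e+00  0.00000000e+00  1.00000000e+00]] 343.87523845872636
t 1.2333 tcp [ 0.4977 -0.1425  0.2765] grip 1.003 F [-0.4  0.   0.4] j [-0.51  0.03  1.7   0.    1.43  0.61]
jaw angle -64.3 R [[-0.901, -0.006, 0.434], [-0.434, 0.009, -0.901], [0.002, -1.0, -0.011]]
shift cm [0.86 5.64 1.24]
turn deg (tool) [0.61 1.04 0.11] rows 0.1690342056121155
```

View pics/w1.png

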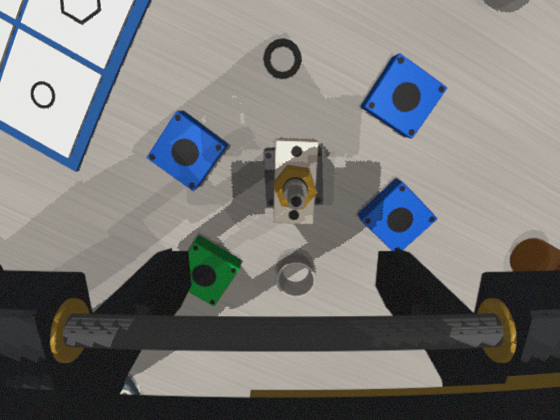

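The wrist view shows the stack at (296,185), with the nozzle's top hole about (296,186) and the jaws aligned with the bar. I'll enlarge it to measure.

```bash
python3 - <<'E'
import cv2,pickle
f=pickle.load(open("w1.pkl","rb"))["frame"][:,:,::-1]
cv2.imwrite("pics/w1c.png",cv2.resize(f[130:230,250:350],None,fx=6,fy=6,interpolation=cv2.INTER_CUBIC))
E
```

```text
(no output)
```

View pics/w1c.png

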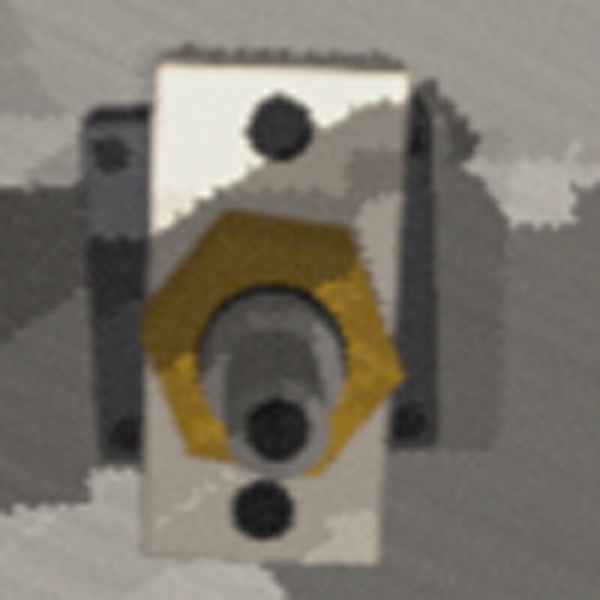

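```bash
python3 - <<'E'
from h import *
f=pickle.load(open("w1.pkl","rb"))
A=lambda l:[((x+.5)/6-.5+250,(y+.5)/6-.5+130) for x,y in l]
def m(n,l,z):
    P=hit(f,A(l),z);d=np.roll(P,-1,0)-P
    print(n,P.mean(0).round(4),np.linalg.norm(d,axis=1).round(3),np.degrees(np.arctan2(d[:,1],d[:,0])).round(1))
m("noz",[(279,425)],.122)
m("nut",[(230,212),(352,230),(403,378),(322,473),(190,455),(143,338)],.078)
m("bar",[(158,68),(410,72),(378,562),(140,556)],.052)
m("block",[(85,112),(432,105),(437,445),(105,462)],.028)
m("bolts",[(110,152),(411,423)],.028)
T=pickle.load(open("top.pkl","rb"))
to([.495,-.157,.22],-65.3)
E
```

```text
noz [ 0.4953 -0.1539  0.122 ] [0.] [0.]
nut [ 0.4964 -0.1535  0.078 ] [0.021 0.027 0.022 0.023 0.022 0.026] [ -72.5 -134.3  167.3  107.9   46.8   -8.4]
bar [ 0.4954 -0.1542  0.052 ] [0.045 0.092 0.045 0.092] [ -65.  -156.4  114.5   23.4]
block [ 0.4969 -0.1527  0.028 ] [0.066 0.067 0.066 0.07 ] [ -62.9 -151.6  119.1   28.2]
bolts [ 0.4959 -0.1529  0.028 ] [0.08 0.08] [-106.4   73.6]
t 1.2333 tcp [ 0.4977 -0.1425  0.2765] grip 1.003 F [-0.4  0.   0.4] j [-0.51  0.03  1.7   0.    1.43  0.61]
jaw angle -64.3 R [[-0.901, -0.006, 0.434], [-0.434, 0.009, -0.901], [0.002, -1.0, -0.011]]
shift cm [0.86 5.64 1.24]
turn deg (tool) [0.61 1.04 0.11] rows 0.1690342056121155
```

```bash
python3 -m crank '[[70,[0.4,3,0.5],[0.6,0,0.1]],[70,[0.3,4,0.4],[0,0,0]],[70,[0,3,0],[0,0,0]],[70,[0,0,0],[0,0,0]]]' 25
python3 - <<'E'
from h import *
to([.4953,-.1539,.093],-65.3)
E
```

```text
t: 1.57
tool_pos: [0.4954, -0.1561, 0.1752]
ee_rot: [-0.16, 0.158, -0.687, 0.691]
ft_force: [-1.2, 0.7, -0.8]
gripper_width: 0.722
t 1.5667 tcp [ 0.4954 -0.1561  0.1752] grip 0.722 F [-1.2  0.7 -0.8] j [-0.53  0.12  1.81 -0.    1.2   0.59]
jaw angle -64.1 R [[-0.899, 0.004, 0.437], [-0.437, -0.005, -0.899], [-0.001, -1.0, 0.006]]
shift cm [-0.07  8.22 -0.25]
turn deg (tool) [-0.35  1.22 -0.09] rows 0.17798962688062453
```

```bash
python3 -m crank '[[70,[0,3,-0.2],[0,0,0]],[70,[0,3,0],[0,0,0]],[70,[0,2,0],[0,0,0]],[70,[0,0,0],[0,0,0]]]' 25
python3 - <<'E'
from h import *
to([.4953,-.1539,.093],-65.3)
grab("wrist","w2")
E
```

```text
t: 1.9
tool_pos: [0.4939, -0.1596, 0.0957]
ee_rot: [-0.158, 0.156, -0.687, 0.692]
ft_force: [-1.0, 0.5, -0.0]
gripper_width: 0.7
t 1.9 tcp [ 0.4939 -0.1596  0.0957] grip 0.7 F [-1.   0.5 -0. ] j [-0.54  0.23  1.86 -0.    1.04  0.59]
jaw angle -64.3 R [[-0.901, 0.004, 0.433], [-0.433, -0.007, -0.901], [-0.001, -1.0, 0.008]]
shift cm [-0.37  0.27 -0.45]
turn deg (tool) [-0.45  0.97 -0.05] rows 0.14861137365253413
```

View pics/w2.png

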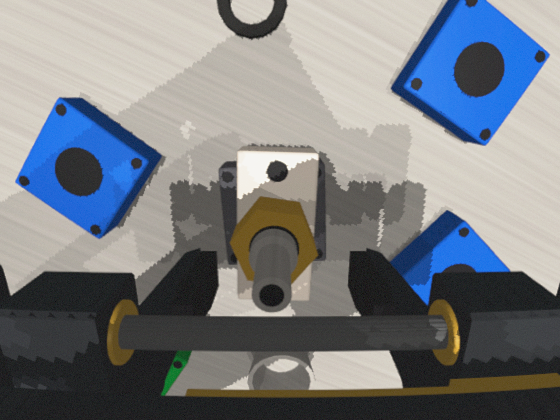

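The nozzle's top is at (271,294), and the pads sit left and right of it. I'll recompute it from here.

```bash
python3 - <<'E'
from h import *
f=pickle.load(open("w2.pkl","rb"))
print(hit(f,[(271,294)],.122),hit(f,[(277,171),(272,228)],.052))
to([.4953,-.1539,.094],-65.3)
E
python3 -m crank '[[70,[-0.3,0.2,-0.45],[-0.4,0,0]],[70,[0,0,0],[0,0,0]],[70,[0,0,0],[0,0,0]]]'
python3 - <<'E'
from h import *
to([.4953,-.1539,.094],-65.3)
E
```

```text
[[ 0.49495533 -0.15362995  0.122     ]] [[ 0.52793179 -0.13990063  0.052     ]
 [ 0.49615467 -0.15178227  0.052     ]]
t 1.95 tcp [ 0.495  -0.1602  0.0976] grip 0.707 F [-0.2  0.4  0.2] j [-0.54  0.23  1.86 -0.    1.04  0.59]
jaw angle -64.3 R [[-0.901, 0.006, 0.433], [-0.433, -0.008, -0.901], [-0.002, -1.0, 0.01]]
shift cm [-0.3   0.36 -0.56]
turn deg (tool) [-0.56  0.97 -0.12] rows 0.15691074587781703
t: 2.2
tool_pos: [0.4981, -0.1572, 0.1008]
ee_rot: [-0.159, 0.154, -0.687, 0.692]
ft_force: [-0.1, -0.0, 0.2]
gripper_width: 0.703
t 2.2 tcp [ 0.4981 -0.1572  0.1008] grip 0.703 F [-0.1 -0.   0.2] j [-0.53  0.23  1.85  0.    1.05  0.59]
jaw angle -64.4 R [[-0.902, 0.008, 0.431], [-0.432, -0.004, -0.902], [-0.005, -1.0, 0.007]]
shift cm [ 0.12  0.68 -0.43]
turn deg (tool) [-0.42  0.86 -0.31] rows 0.1406434958172533
```

```bash
for i in 1 2 3; do python3 -m crank '[[70,[0,0,0],[0,0,0]]]' | sed -n 2p; done;  python3 -m crank '[[70,[0,0,0],[0,0,0]],[70,[0,0,0],[0,0,0]],[70,[0,0,0],[0,0,0]],[70,[0,0,0],[0,0,0]]]'|sed -n 2p;python3 -m crank '[[70,[0,0.3,0],[0,0,0]]]'|sed -n 2p; python3 -m crank '[[70,[0,0.3,0],[0,0,0]]]'|sed -n 2p
```

```text
tool_pos: [0.4991, -0.1577, 0.1024]
tool_pos: [0.4999, -0.1582, 0.1038]
tool_pos: [0.5005, -0.1584, 0.1048]
tool_pos: [0.5011, -0.1587, 0.1061]
tool_pos: [0.5015, -0.1588, 0.1034]
tool_pos: [0.5015, -0.1588, 0.1002]
```

```bash
python3 - <<'E'
from h import *
to([.4950,-.1537,.094],-65.3)
E
python3 -m crank '[[70,[0.2,0.35,-0.4],[0,0,0]],[70,[0.2,0.2,-0.3],[-0.4,0,-0.3]],[70,[0,0,0],[0,0,0]]]'
python3 - <<'E'
from h import *
to([.4950,-.1537,.094],-65.3)
E
```

```text
t 2.95 tcp [ 0.5015 -0.1588  0.1002] grip 0.698 F [-1.   0.  -0.8] j [-0.53  0.23  1.85  0.    1.04  0.59]
jaw angle -64.4 R [[-0.902, 0.016, 0.432], [-0.433, -0.009, -0.902], [-0.011, -1.0, 0.015]]
shift cm [ 0.37  0.6  -0.76]
turn deg (tool) [-0.88  0.93 -0.62] rows 0.19849810345835703
t: 3.2
tool_pos: [0.4935, -0.1534, 0.0925]
ee_rot: [-0.158, 0.155, -0.688, 0.691]
ft_force: [0.3, 0.9, -0.6]
gripper_width: 0.7
t 3.2 tcp [ 0.4935 -0.1534  0.0925] grip 0.7 F [ 0.3  0.9 -0.6] j [-0.53  0.23  1.87 -0.    1.03  0.59]
jaw angle -64.4 R [[-0.902, 0.006, 0.432], [-0.432, -0.004, -0.902], [-0.004, -1.0, 0.006]]
shift cm [-0.12 -0.15  0.09]
turn deg (tool) [-0.33  0.92 -0.21] rows 0.1397404764814545
```

```bash
python3 -m crank '[[0,[-0.1,0,0.05],[0,0,0]],[0,[0,0,0],[0,0,0]],[0,[0,0,0],[0,0,0]],[0,[0,0,0],[0,0,0]],[0,[0,0,0],[0,0,0]]]' 25
python3 -m crank '[[0,[0,0,0],[0,0,0]],[0,[0,0,0],[0,0,0]],[0,[0,0,0],[0,0,0]]]'
python3 - <<'E'
from h import *
to([.4950,-.1537,.2],-65.3)
E
```

```text
t: 3.62
tool_pos: [0.4944, -0.1532, 0.0921]
ee_rot: [-0.158, 0.155, -0.688, 0.691]
ft_force: [-0.2, -0.3, 0.7]
gripper_width: 0.345
t: 3.87
tool_pos: [0.4947, -0.1534, 0.0924]
ee_rot: [-0.158, 0.155, -0.688, 0.691]
ft_force: [0.1, 0.4, -0.5]
gripper_width: 0.171
t 3.8667 tcp [ 0.4947 -0.1534  0.0924] grip 0.171 F [ 0.1  0.4 -0.5] j [-0.53  0.24  1.87 -0.    1.03  0.59]
jaw angle -64.4 R [[-0.902, 0.006, 0.432], [-0.433, -0.004, -0.902], [-0.003, -1.0, 0.006]]
shift cm [ -0.05 -10.76   0.1 ]
turn deg (tool) [-0.32  0.93 -0.2 ] rows 0.13982623954483334
```

```bash
python3 -m crank '[[0,[0,0,0],[0,0,0]],[0,[0,-0.5,0],[0,0,0]],[0,[0,-1,0],[0,0,0]],[0,[0,-2,0],[0,0,0]],[0,[0,-3,0],[0,0,0]]]'
python3 -m crank '[[0,[0,-3,0],[0,0,0]],[0,[0,-2,0],[0,0,0]],[0,[0,0,0],[0,0,0]]]'
python3 - <<'E'
from h import *
to([.4543,.13,.21],-65.3)
E
```

```text
t: 4.28
tool_pos: [0.4899, -0.1508, 0.1542]
ee_rot: [0.155, -0.159, 0.691, -0.688]
ft_force: [0.8, 0.4, 0.0]
gripper_width: 0.174
t: 4.53
tool_pos: [0.4923, -0.152, 0.2142]
ee_rot: [-0.157, 0.156, -0.689, 0.69]
ft_force: [1.0, -0.6, -0.8]
gripper_width: 0.174
t 4.5333 tcp [ 0.4923 -0.152   0.2142] grip 0.174 F [ 1.  -0.6 -0.8] j [-0.53  0.07  1.78 -0.    1.29  0.59]
jaw angle -64.4 R [[-0.902, 0.001, 0.432], [-0.432, -0.001, -0.902], [-0.001, -1.0, 0.002]]
shift cm [ -8.76   0.38 -27.07]
turn deg (tool) [-0.09  0.92 -0.05] rows 0.12946180538691826
```

```bash
python3 -m crank '[[0,[-1,-0.3,-3.35],[0,0,0]],[0,[-1,-0.3,-3.35],[0,0,0]],[0,[-1,-0.3,-3.35],[0,0,0]],[0,[-1,-0.3,-3.35],[0,0,0]],[0,[-1,-0.3,-3.35],[0,0,0]]]'
python3 -m crank '[[0,[-1,-0.3,-3.35],[0,0,0]],[0,[-1,-0.3,-3.35],[0,0,0]],[0,[-1,-0.3,-3.35],[0,0,0]],[0,[-1,-0.3,-2.5],[0,0,0]],[0,[0,0,0],[0,0,0]]]'
python3 -m crank '[[0,[0,0,0],[0,0,0]],[0,[0,0,0],[0,0,0]]]'
python3 - <<'E'
from h import *
f=grab("wrist","w3")
cv2.imwrite("pics/w3.png",cv2.resize(f["frame"][:320,:,::-1],(800,457),interpolation=cv2.INTER_CUBIC))
to([.4543,.16,.21],-65.3)
E
```

```text
t: 4.95
tool_pos: [0.4655, 0.0196, 0.2301]
ee_rot: [-0.155, 0.151, -0.688, 0.693]
ft_force: [1.8, 0.1, -0.7]
gripper_width: 0.17
t: 5.37
tool_pos: [0.4434, 0.1612, 0.2401]
ee_rot: [-0.155, 0.152, -0.689, 0.692]
ft_force: [0.0, 0.2, -0.8]
gripper_width: 0.173
t: 5.53
tool_pos: [0.4423, 0.1623, 0.2391]
ee_rot: [-0.156, 0.154, -0.688, 0.691]
ft_force: [0.2, -0.4, -0.7]
gripper_width: 0.172
t 5.5833 tcp [0.4423 0.1618 0.239 ] grip 0.178 F [-0.6  0.1 -1. ] j [ 0.1  -0.06  1.86 -0.    1.34  1.23]
jaw angle -64.7 R [[-0.904, 0.004, 0.428], [-0.428, -0.004, -0.904], [-0.002, -1.0, 0.005]]
shift cm [-1.    2.91  0.66]
turn deg (tool) [-0.29  0.64 -0.09] rows 0.09920326528329909
```

View pics/w3.png

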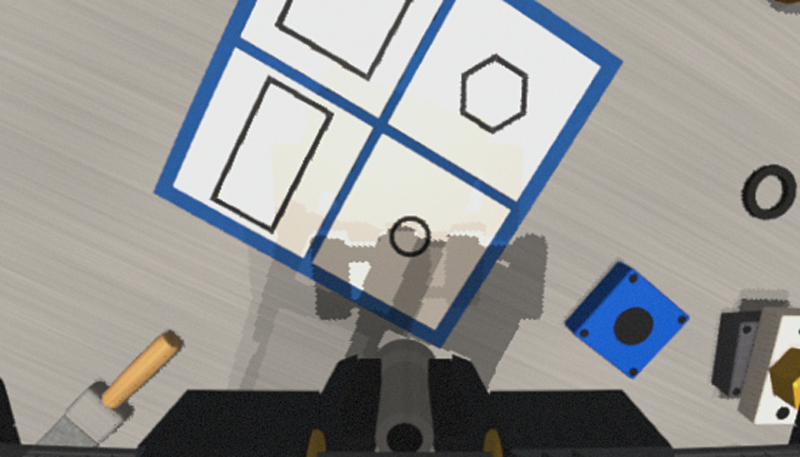

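The wrist view shows the circle at (410,236), the hexagon about (494,93), the oblong about (272,156), and the board's corners. The nozzle hangs straight in the jaws.

```bash
python3 - <<'E'
from h import *
f=pickle.load(open("w3.pkl","rb"))
s=560/800
def m(n,l,z=.01):
    P=hit(f,[((x+.5)*s-.5,(y+.5)*s-.5) for x,y in l],z);d=np.roll(P,-1,0)-P
    print(n,P.mean(0).round(4),np.linalg.norm(d,axis=1).round(3),np.degrees(np.arctan2(d[:,1],d[:,0])).round(1))
m("circ",[(410,236)]);m("hex",[(495,56),(527,72),(525,110),(493,131),(461,112),(463,74)])
m("oblong",[(270,78),(332,115),(273,232),(212,199)]);m("cross",[(378,125)])
m("sq near corner",[(368,79)]);
m("nutspot",[(780,375)],.078)
T=pickle.load(open("top.pkl","rb"))
E
```

```text
circ [0.4545 0.162  0.01  ] [0.] [0.]
hex [0.5746 0.1525 0.01  ] [0.026 0.026 0.027 0.027 0.026 0.026] [ -88.5 -154.6  148.8   86.6   23.8  -35.7]
oblong [0.4634 0.2807 0.01  ] [0.051 0.098 0.052 0.099] [-95.2 175.7  85.9  -4.9]
cross [0.5181 0.2183 0.01  ] [0.] [0.]
sq near corner [0.5438 0.238  0.01  ] [0.] [0.]
nutspot [ 0.4901 -0.1175  0.078 ] [0.] [0.]
```

```bash
python3 -m crank '[[0,[-0.6,2,0.3],[-0.3,0,0]],[0,[-0.5,4,0.2],[0,0,0]],[0,[0,4,0],[0,0,0]],[0,[0,4,0],[0,0,0]],[0,[0,2,0],[0,0,0]]]'
python3 -m crank '[[0,[0,0.5,0],[0,0,0]],[0,[0,0,0],[0,0,0]],[0,[0,0,0],[0,0,0]]]'
python3 - <<'E'
from h import *
to([.4545,.162,.0245],-65.3)
E
```

```text
t: 6.0
tool_pos: [0.464, 0.1561, 0.0805]
ee_rot: [-0.159, 0.145, -0.689, 0.692]
ft_force: [-0.5, 0.2, -1.2]
gripper_width: 0.172
t: 6.25
tool_pos: [0.4606, 0.1519, 0.07]
ee_rot: [-0.153, 0.147, -0.69, 0.692]
ft_force: [0.2, 0.6, -0.7]
gripper_width: 0.171
t 6.25 tcp [0.4606 0.1519 0.07  ] grip 0.171 F [ 0.2  0.6 -0.7] j [ 0.07  0.21  1.96 -0.    0.96  1.22]
jaw angle -65.5 R [[-0.91, 0.008, 0.415], [-0.415, -0.001, -0.91], [-0.007, -1.0, 0.004]]
shift cm [ 0.17  4.54 -1.19]
turn deg (tool) [-0.21 -0.2  -0.4 ] rows 0.06864388873116671
```

```bash
python3 -m crank '[[0,[0.2,1,-0.6],[-0.2,0,-0.4]],[0,[0,1,-0.6],[0,0,0]],[0,[0,1,0],[0,0,0]],[0,[0,0.5,0],[0,0,0]],[0,[0,0,0],[0,0,0]]]'
python3 - <<'E'
from h import *
to([.4545,.162,.0245],-65.3)
E
```

```text
t: 6.67
tool_pos: [0.4583, 0.1628, 0.0373]
ee_rot: [-0.153, 0.146, -0.691, 0.692]
ft_force: [-0.7, 0.1, -1.1]
gripper_width: 0.174
t 6.6667 tcp [0.4583 0.1628 0.0373] grip 0.174 F [-0.7  0.1 -1.1] j [ 0.1   0.27  1.97 -0.    0.89  1.24]
jaw angle -65.6 R [[-0.91, 0.01, 0.414], [-0.414, 0.001, -0.91], [-0.01, -1.0, 0.004]]
shift cm [ 0.39  1.28 -0.09]
turn deg (tool) [-0.2  -0.27 -0.55] rows 0.09054030848950916
```

```bash
python3 -m crank '[[0,[0.2,0.4,-0.1],[-0.2,0,-0.5]],[0,[0.2,0.3,0],[0,0,0]],[0,[0,0.3,0],[0,0,0]],[0,[0,0,0],[0,0,0]]]'
python3 - <<'E'
from h import *
to([.4545,.162,.0245],-65.3)
E
```

```text
t: 7.0
tool_pos: [0.4543, 0.1625, 0.0267]
ee_rot: [0.15, -0.15, 0.691, -0.691]
ft_force: [0.2, -0.4, -0.7]
gripper_width: 0.172
t 7.0 tcp [0.4543 0.1625 0.0267] grip 0.172 F [ 0.2 -0.4 -0.7] j [0.1  0.29 1.97 0.   0.88 1.24]
jaw angle -65.5 R [[-0.91, 0.001, 0.415], [-0.415, 0.0, -0.91], [-0.001, -1.0, 0.0]]
shift cm [0.01 0.22 0.05]
turn deg (tool) [-0.   -0.2  -0.05] rows 0.028651493500239912
```

```bash
python3 -m crank '[[0,[0,0.15,0],[0,0,0]],[0,[0,0.1,0],[0,0,0]],[0,[0,0,0],[0,0,0]]]'
python3 - <<'E'
from h import *
to([.4545,.162,.0245],-65.3)
f=grab("wrist","w4")
cv2.imwrite("pics/w4.png",cv2.resize(f["frame"][120:330,140:420,::-1],None,fx=2.5,fy=2.5,interpolation=cv2.INTER_CUBIC))
E
```

```text
t: 7.25
tool_pos: [0.4547, 0.1624, 0.0243]
ee_rot: [0.15, -0.149, 0.691, -0.691]
ft_force: [0.0, 0.1, -0.8]
gripper_width: 0.17
t 7.25 tcp [0.4547 0.1624 0.0243] grip 0.17 F [ 0.   0.1 -0.8] j [0.1  0.3  1.97 0.   0.87 1.24]
jaw angle -65.5 R [[-0.91, 0.001, 0.415], [-0.415, 0.0, -0.91], [-0.001, -1.0, 0.0]]
shift cm [ 0.03 -0.02  0.03]
turn deg (tool) [-0.01 -0.21 -0.08] rows 0.030952946639600715
```

View pics/w4.png

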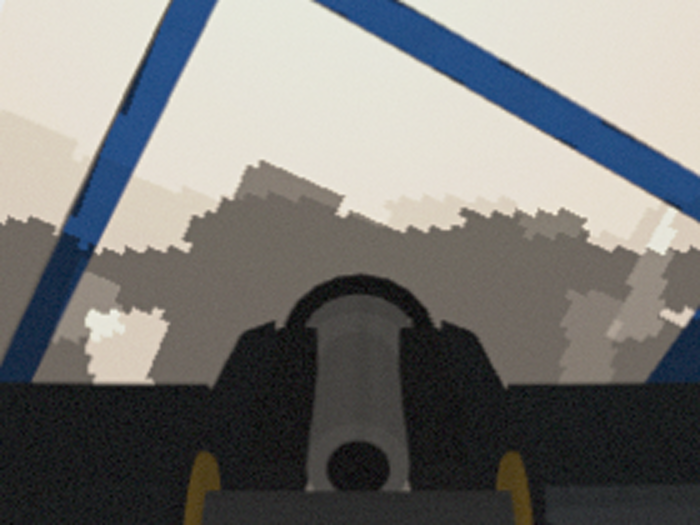

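```bash
python3 - <<'E'
from h import *
f=pickle.load(open("w4.pkl","rb"));g=lambda x,y:((x+.5)/2.5-.5+140,(y+.5)/2.5-.5+120)
P=hit(f,[g(360,275),g(360,296),g(288,325),g(432,325)],.01);d=(P[:,:2]-f["tw"][:2,3]);print(P.round(4),(d@f["tw"][:2,0]).round(4),(d@f["tw"][:2,2]).round(4))
E
```

```text
[[0.4688 0.1685 0.01  ]
 [0.4647 0.1666 0.01  ]
 [0.4529 0.1772 0.01  ]
 [0.465  0.1508 0.01  ]] [-0.0153 -0.0109 -0.0045 -0.0046] [ 0.0004  0.0004 -0.0142  0.0149]
```

```bash
python3 -m crank '[[0,[0.05,0.1,0],[0,0,0]],[0,[0,0.05,0],[0,0,0]]]'; python3 -m crank '[[60,[0,0,0],[0,0,0]],[60,[0,0,0],[0,0,0]],[60,[0,0,0],[0,0,0]],[60,[0,0,0],[0,0,0]],[60,[0,0,0],[0,0,0]]]'
python3 - <<'E'
from h import *
to([.4545,.162,.2],-65.3)
E
```

```text
t: 7.47
tool_pos: [0.455, 0.1625, 0.0243]
ee_rot: [0.151, -0.149, 0.691, -0.691]
ft_force: [-3.7, -0.7, 5.0]
gripper_width: 0.174
t: 7.88
tool_pos: [0.456, 0.1625, 0.025]
ee_rot: [-0.152, 0.148, -0.691, 0.691]
ft_force: [0.6, -0.5, -0.4]
gripper_width: 0.529
t 7.8833 tcp [0.456  0.1625 0.025 ] grip 0.529 F [ 0.6 -0.5 -0.4] j [0.1  0.3  1.97 0.   0.87 1.24]
jaw angle -65.5 R [[-0.91, 0.005, 0.415], [-0.415, 0.001, -0.91], [-0.005, -1.0, 0.001]]
shift cm [ 7.00e-02 -1.75e+01  1.00e-02]
turn deg (tool) [-0.06 -0.21 -0.28] rows 0.04929258430913175
```

```bash
python3 -m crank '[[60,[0,-1.5,0],[0,0,0]],[60,[0,-3,0],[0,0,0]],[60,[0,-3.5,0],[0,0,0]],[60,[0,-3.5,0],[0,-6,0]],[60,[0,-2.5,0],[0,-6,0]]]'
python3 -m crank '[[75,[0,-2,0],[0,-6,0]],[75,[0,0,0],[0,-4.5,0]],[75,[0,0,0],[0,0,0]]]'
python3 - <<'E'
from h import *
to([.4964,-.13,.2],-42.5)
E
```

```text
t: 8.3
tool_pos: [0.4495, 0.1615, 0.1626]
ee_rot: [0.218, -0.227, 0.672, -0.67]
ft_force: [1.5, -0.6, 0.1]
gripper_width: 0.6
t: 8.55
tool_pos: [0.4534, 0.1619, 0.1909]
ee_rot: [0.288, -0.287, 0.646, -0.646]
ft_force: [0.2, -0.7, -0.3]
gripper_width: 0.749
t 8.55 tcp [0.4534 0.1619 0.1909] grip 0.749 F [ 0.2 -0.7 -0.3] j [0.1  0.02 1.88 0.   1.24 0.83]
jaw angle -42.0 R [[-0.669, -0.0, 0.743], [-0.743, 0.001, -0.669], [-0.0, -1.0, -0.0]]
shift cm [18.81 -0.93 22.74]
turn deg (tool) [ 0.02  0.48 -0.02] rows 0.06744479741769731
```

```bash
python3 -m crank '[[75,[2.35,-0.1,2.85],[0,0,0]],[75,[2.35,-0.1,2.85],[0,0,0]],[75,[2.35,-0.1,2.85],[0,0,0]],[75,[2.35,-0.1,2.85],[0,0,0]],[75,[2.35,-0.1,2.85],[0,0,0]]]'
python3 -m crank '[[75,[2.35,-0.1,2.85],[0,0,0]],[75,[2.35,-0.1,2.85],[0,0,0]],[75,[2.35,-0.1,2.85],[0,0,0]],[75,[0,0,0],[0,0,0]],[75,[0,0,0],[0,0,0]]]'
python3 - <<'E'
from h import *
to([.4964,-.1535,.15],-42.5)
f=grab("wrist","w5")
cv2.imwrite("pics/w5.png",cv2.resize(f["frame"][80:330,130:430,::-1],None,fx=2.4,fy=2.4,interpolation=cv2.INTER_CUBIC))
E
```

```text
t: 8.97
tool_pos: [0.4792, -0.0195, 0.1943]
ee_rot: [0.288, -0.287, 0.647, -0.645]
ft_force: [0.3, -0.2, 1.3]
gripper_width: 0.747
t: 9.38
tool_pos: [0.4937, -0.1412, 0.1932]
ee_rot: [0.28, -0.282, 0.651, -0.647]
ft_force: [-0.4, 0.6, 0.2]
gripper_width: 0.75
t 9.3833 tcp [ 0.4937 -0.1412  0.1932] grip 0.75 F [-0.4  0.6  0.2] j [-0.51  0.09  1.8   0.    1.25  0.24]
jaw angle -43.2 R [[-0.685, -0.004, 0.729], [-0.729, 0.004, -0.685], [0.0, -1.0, -0.006]]
shift cm [0.71 4.32 1.06]
turn deg (tool) [ 0.35 -0.72  0.  ] rows 0.1113503880977283
```

View pics/w5.png

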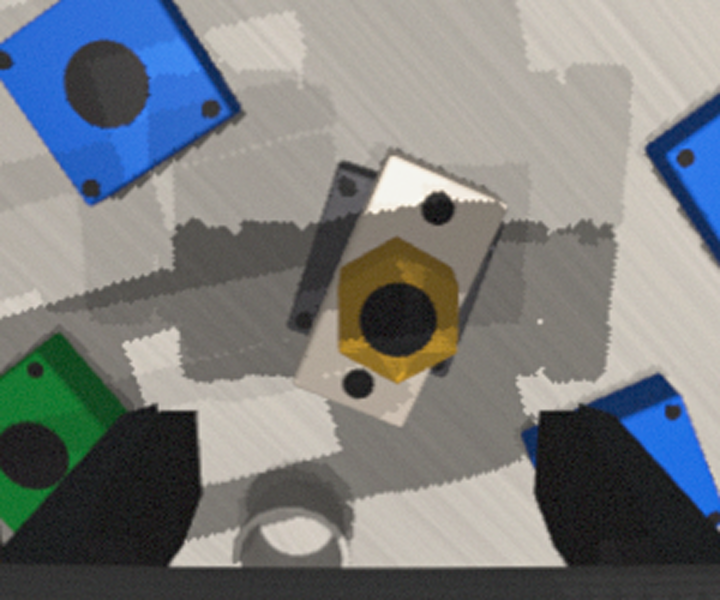

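```bash
python3 - <<'E'
from h import *
f=pickle.load(open("w5.pkl","rb"));g=lambda x,y:((x+.5)/2.4-.5+130,(y+.5)/2.4-.5+80)
print(hit(f,[g(398,319),g(398,310)],.078).round(4))
P=hit(f,[g(389,150),g(508,207),g(402,427),g(293,381)],.052);d=np.roll(P,-1,0)-P;print(P.mean(0),np.linalg.norm(d,axis=1),np.degrees(np.arctan2(d[:,1],d[:,0])))
E
python3 -m crank '[[75,[0.4,2.5,0.6],[0.3,-0.7,0]],[75,[0.3,2.5,0.5],[0,0,0]],[75,[0,2.5,0],[0,0,0]],[75,[0,1.5,0],[0,0,0]],[75,[0,0,0],[0,0,0]]]' 30
python3 - <<'E'
from h import *
to([.4964,-.1535,.055],-42.5)
E
```

```text
[[ 0.4953 -0.1537  0.078 ]
 [ 0.4974 -0.1514  0.078 ]]
[ 0.4957623  -0.15357848  0.052     ] [0.04631073 0.09183923 0.04502102 0.09241027] [ -68.35098963 -156.36330238  112.30791323   24.4265951 ]
t: 9.85
tool_pos: [0.4974, -0.1475, 0.1]
ee_rot: [-0.285, 0.285, -0.647, 0.647]
ft_force: [-0.7, 0.2, -0.2]
gripper_width: 0.753
t 9.85 tcp [ 0.4974 -0.1475  0.1   ] grip 0.753 F [-0.7  0.2 -0.2] j [-0.52  0.23  1.86  0.    1.05  0.22]
jaw angle -42.4 R [[-0.675, 0.001, 0.738], [-0.738, 0.0, -0.675], [-0.001, -1.0, 0.0]]
shift cm [0.51 4.5  0.33]
turn deg (tool) [-0.03  0.05 -0.06] rows 0.011828438422490865
```

```bash
python3 -m crank '[[75,[0.3,1.5,0.2],[0,0,0]],[75,[0.2,1.5,0.15],[0,0,0]],[75,[0,0.7,0],[0,0,0]],[75,[0,0.2,0],[0,0,0]],[75,[0,0,0],[0,0,0]]]'
python3 - <<'E'
from h import *
to([.4962,-.1535,.055],-42.5)
E
```

```text
t: 10.27
tool_pos: [0.4968, -0.147, 0.0611]
ee_rot: [0.287, -0.286, 0.647, -0.646]
ft_force: [-0.0, 0.2, 0.4]
gripper_width: 0.749
t 10.2667 tcp [ 0.4968 -0.147   0.0611] grip 0.749 F [-0.   0.2  0.4] j [-0.52  0.3   1.87  0.    0.97  0.22]
jaw angle -42.2 R [[-0.672, -0.0, 0.741], [-0.741, 0.002, -0.672], [-0.001, -1.0, -0.002]]
shift cm [0.52 0.61 0.39]
turn deg (tool) [ 0.1   0.3  -0.08] rows 0.04604823287345351
```

```bash
python3 -m crank '[[75,[0.3,0.3,0.25],[0,0,0]],[75,[0.2,0.25,0.1],[0,0.3,0]],[75,[0,0,0],[0,0,0]],[75,[0,0,0],[0,0,0]]]'
python3 - <<'E'
from h import *
to([.4962,-.1535,.055],-42.5)
E
```

```text
t: 10.6
tool_pos: [0.498, -0.1534, 0.0582]
ee_rot: [-0.286, 0.284, -0.647, 0.648]
ft_force: [-0.4, 0.3, -0.7]
gripper_width: 0.749
t 10.6 tcp [ 0.498  -0.1534  0.0582] grip 0.749 F [-0.4  0.3 -0.7] j [-0.53  0.3   1.87  0.    0.97  0.21]
jaw angle -42.5 R [[-0.675, 0.004, 0.738], [-0.738, 0.0, -0.675], [-0.003, -1.0, 0.003]]
shift cm [ 0.12  0.32 -0.13]
turn deg (tool) [-0.15  0.04 -0.14] rows 0.029680486438307147
```

```bash
python3 -m crank '[[75,[0.15,0.3,-0.1],[-0.1,0,-0.1]],[75,[0,0.1,0],[0,0,0]],[20,[0,0,0],[0,0,0]],[20,[0,0,0],[0,0,0]],[20,[0,0,0],[0,0,0]]]' 30
python3 - <<'E'
from h import *
to([.4962,-.1535,.055],-42.5)
E
python3 -m crank '[[20,[0,0,0],[0,0,0]],[20,[0,0,0],[0,0,0]],[20,[0,0,0],[0,0,0]],[20,[0,0,0],[0,0,0]]]'
```

```text
t: 11.02
tool_pos: [0.4966, -0.1547, 0.0549]
ee_rot: [-0.285, 0.284, -0.647, 0.648]
ft_force: [-1.2, -0.3, -0.4]
gripper_width: 0.546
t 11.0167 tcp [ 0.4966 -0.1547  0.0549] grip 0.546 F [-1.2 -0.3 -0.4] j [-0.53  0.31  1.87  0.    0.96  0.21]
jaw angle -42.5 R [[-0.676, 0.003, 0.737], [-0.737, -0.001, -0.676], [-0.001, -1.0, 0.003]]
shift cm [-0.06 -0.01 -0.11]
turn deg (tool) [-0.14 -0.02 -0.06] rows 0.021849034210845147
t: 11.35
tool_pos: [0.4964, -0.1545, 0.0549]
ee_rot: [-0.285, 0.284, -0.647, 0.648]
ft_force: [-0.5, -1.1, -1.0]
gripper_width: 0.452
```

```bash
python3 -m crank '[[20,[0,0,0],[0,0,0]],[20,[0,-0.5,0],[0,0,0]],[20,[0,-1.5,0],[0,0,0]],[20,[0,-3,0],[0,0,0]],[20,[0,-3,0],[0,0,0]]]'
python3 -m crank '[[20,[0,-3,0],[0,0,0]],[20,[0,-2,0],[0,0,0]],[20,[0,0,0],[0,0,0]]]'
python3 - <<'E'
from h import *
to([.5746,.1525,.18],-42.5)
E
```

```text
t: 11.77
tool_pos: [0.4906, -0.1513, 0.1298]
ee_rot: [0.282, -0.288, 0.652, -0.643]
ft_force: [0.8, -0.7, -1.5]
gripper_width: 0.45
t: 12.02
tool_pos: [0.4928, -0.1525, 0.1875]
ee_rot: [0.283, -0.286, 0.65, -0.645]
ft_force: [0.8, -0.7, -1.6]
gripper_width: 0.453
t 12.0167 tcp [ 0.4928 -0.1525  0.1875] grip 0.453 F [ 0.8 -0.7 -1.6] j [-0.53  0.11  1.8   0.    1.24  0.21]
jaw angle -42.5 R [[-0.676, -0.007, 0.737], [-0.737, 0.005, -0.676], [0.001, -1.0, -0.008]]
shift cm [-28.01   0.84 -14.58]
turn deg (tool) [ 0.48 -0.02  0.07] rows 0.06786581682905327
```

```bash
python3 -m crank '[[20,[-3.1,0,-1.62],[0.4,0,0]],[20,[-3.1,0,-1.62],[0,0,0]],[20,[-3.1,0,-1.62],[0,0,0]],[20,[-3.1,0,-1.62],[0,0,0]],[20,[-3.1,0,-1.62],[0,0,0]]]'
python3 -m crank '[[20,[-3.1,0,-1.62],[0,0,0]],[20,[-3.1,0,-1.62],[0,0,0]],[20,[-3.1,0,-1.62],[0,0,0]],[20,[-2.5,0,-1.3],[0,0,0]],[20,[0,0,0],[0,0,0]]]'
python3 -m crank '[[20,[0,0,0],[0,0,0]]]'
python3 - <<'E'
from h import *
to([.5746,.1525,.1],-42.5)
E
```

```text
t: 12.43
tool_pos: [0.5384, 0.0148, 0.1848]
ee_rot: [-0.28, 0.281, -0.648, 0.65]
ft_force: [0.2, 0.4, -1.7]
gripper_width: 0.454
t: 12.85
tool_pos: [0.5716, 0.1555, 0.1757]
ee_rot: [0.278, -0.285, 0.649, -0.648]
ft_force: [-0.9, -0.5, -2.2]
gripper_width: 0.451
t: 12.93
tool_pos: [0.5707, 0.1568, 0.1738]
ee_rot: [0.278, -0.287, 0.649, -0.647]
ft_force: [-0.9, -0.4, -2.7]
gripper_width: 0.453
t 12.9333 tcp [0.5707 0.1568 0.1738] grip 0.453 F [-0.9 -0.4 -2.7] j [ 0.07  0.29  1.61 -0.    1.25  0.82]
jaw angle -42.9 R [[-0.68, -0.012, 0.733], [-0.733, -0.002, -0.68], [0.01, -1.0, -0.007]]
shift cm [-0.03  7.37  0.63]
turn deg (tool) [ 0.42 -0.38  0.55] rows 0.11012101549265943
```

```bash
python3 -m crank '[[20,[0,2,0.6],[0.4,0,0.5]],[20,[0,3,0],[0,0,0]],[20,[0,3,0],[0,0,0]],[20,[0,3,0],[0,0,0]],[20,[0,1.5,0],[0,0,0]]]'
python3 -m crank '[[20,[0,0.3,0],[0,0,0]],[20,[0,0,0],[0,0,0]]]'
python3 - <<'E'
from h import *
to([.5742,.1521,.0135],-42.5)
E
```

```text
t: 13.35
tool_pos: [0.576, 0.1494, 0.0452]
ee_rot: [-0.284, 0.281, -0.647, 0.649]
ft_force: [-0.9, 0.7, -2.9]
gripper_width: 0.45
t: 13.52
tool_pos: [0.5712, 0.1466, 0.0359]
ee_rot: [0.28, -0.284, 0.649, -0.649]
ft_force: [-0.7, 0.7, -2.4]
gripper_width: 0.451
t 13.5167 tcp [0.5712 0.1466 0.0359] grip 0.451 F [-0.7  0.7 -2.4] j [ 0.05  0.47  1.69 -0.    0.99  0.8 ]
jaw angle -43.1 R [[-0.683, -0.005, 0.731], [-0.731, -0.002, -0.683], [0.005, -1.0, -0.003]]
shift cm [-0.61  2.24 -0.15]
turn deg (tool) [ 0.15 -0.56  0.3 ] rows 0.09079700530023842
```

```bash
python3 -m crank '[[20,[-0.3,0.6,-0.1],[0.15,-0.4,0.3]],[20,[-0.3,0.6,-0.05],[0,0,0]],[20,[0,0.4,0],[0,0,0]],[20,[0,0,0],[0,0,0]]]'
python3 - <<'E'
from h import *
to([.5742,.1521,.0135],-42.5)
f=grab("wrist","w6")
cv2.imwrite("pics/w6.png",cv2.resize(f["frame"][120:330,140:420,::-1],None,fx=2.5,fy=2.5,interpolation=cv2.INTER_CUBIC))
E
```

```text
t: 13.85
tool_pos: [0.5762, 0.151, 0.0212]
ee_rot: [-0.285, 0.282, -0.647, 0.648]
ft_force: [-0.1, 0.0, -2.9]
gripper_width: 0.451
t 13.85 tcp [0.5762 0.151  0.0212] grip 0.451 F [-0.1  0.  -2.9] j [ 0.06  0.5   1.68 -0.    0.96  0.8 ]
jaw angle -42.7 R [[-0.679, 0.004, 0.735], [-0.735, 0.0, -0.679], [-0.003, -1.0, 0.003]]
shift cm [ 0.05  0.77 -0.22]
turn deg (tool) [-0.18 -0.23 -0.17] rows 0.047177774399368884
```

View pics/w6.png

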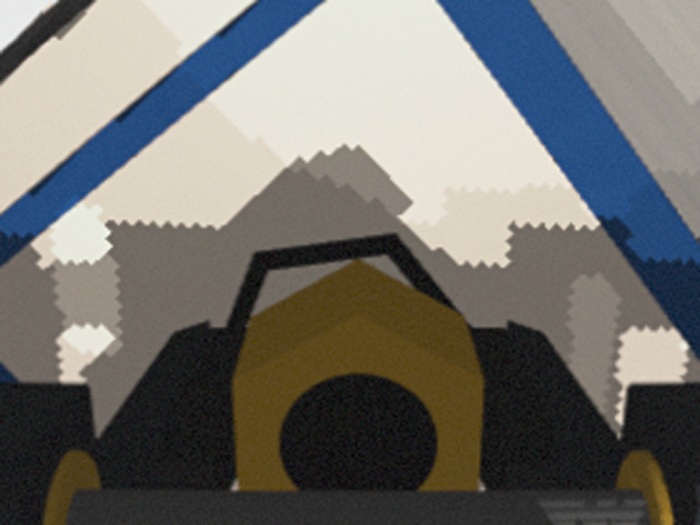

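```bash
python3 - <<'E'
from h import *
f=pickle.load(open("w6.pkl","rb"));g=lambda x,y:((x+.5)/2.5-.5+140,(y+.5)/2.5-.5+120)
P=hit(f,[g(256,250),g(396,235)],.01);print(P.round(4))
a=np.radians(-4.5+30+60*np.arange(6));V=np.c_[np.cos(a),np.sin(a)]*.0277
for p in P: print((p[:2]-V).round(4).tolist())
E
python3 -m crank '[[20,[0,0.3,-0.2],[-0.1,0,-0.1]],[20,[0,0.3,0],[0,0,0]],[20,[0,0,0],[0,0,0]],[20,[0,0,0],[0,0,0]]]'
python3 - <<'E'
from h import *
to([.5742,.1521,.013],-42.5)
E
```

```text
[[0.5767 0.1799 0.01  ]
 [0.5985 0.1639 0.01  ]]
[[0.5517, 0.168], [0.5745, 0.1523], [0.5995, 0.1642], [0.6017, 0.1918], [0.5788, 0.2075], [0.5538, 0.1956]]
[[0.5735, 0.152], [0.5963, 0.1363], [0.6213, 0.1482], [0.6235, 0.1758], [0.6007, 0.1915], [0.5757, 0.1796]]
t: 14.23
tool_pos: [0.5769, 0.1531, 0.0174]
ee_rot: [-0.286, 0.282, -0.647, 0.649]
ft_force: [0.2, -0.1, -2.3]
gripper_width: 0.449
t 14.2333 tcp [0.5769 0.1531 0.0174] grip 0.449 F [ 0.2 -0.1 -2.3] j [ 0.06  0.51  1.68 -0.    0.95  0.81]
jaw angle -42.7 R [[-0.678, 0.007, 0.735], [-0.735, 0.0, -0.678], [-0.005, -1.0, 0.005]]
shift cm [ 0.25  0.44 -0.13]
turn deg (tool) [-0.27 -0.18 -0.28] rows 0.05975929258666295
```

Two vertices give the outline's centre as (.574,.152), which confirms the target.

```bash
python3 -m crank '[[20,[0.25,0.3,-0.13],[-0.2,0,-0.2]],[20,[0,0.1,0],[0,0,0]],[20,[0,0,0],[0,0,0]]]'
python3 - <<'E'
from h import *
to([.5742,.1521,.013],-42.5)
E
```

```text
t: 14.48
tool_pos: [0.5742, 0.1522, 0.0135]
ee_rot: [-0.285, 0.283, -0.647, 0.648]
ft_force: [0.7, 0.1, -2.6]
gripper_width: 0.45
t 14.4833 tcp [0.5742 0.1522 0.0135] grip 0.45 F [ 0.7  0.1 -2.6] j [0.06 0.51 1.68 0.   0.94 0.8 ]
jaw angle -42.7 R [[-0.678, 0.002, 0.735], [-0.735, 0.0, -0.678], [-0.002, -1.0, 0.001]]
shift cm [0.01 0.05 0.  ]
turn deg (tool) [-0.08 -0.17 -0.09] rows 0.02841591669053502
```

```bash
python3 -m crank '[[20,[0,0.1,0],[0,0,0]],[20,[0,0.08,0],[0,0,0]]]'; python3 -m crank '[[90,[0,0,0],[0,0,0]],[90,[0,0,0],[0,0,0]],[90,[0,0,0],[0,0,0]],[90,[0,0,0],[0,0,0]],[90,[0,0,0],[0,0,0]]]'
python3 -m crank '[[90,[0,-1,0],[0,0,0]],[90,[0,-2,0],[0,0,0]],[90,[0,-3,0],[0,0,0]],[90,[0,-3,0],[0,0,0]],[90,[0,-3,0],[0,6,0]]]'
python3 -m crank '[[90,[0,-2,0],[0,6,0]],[90,[0,-1,0],[0,6,0]],[90,[0,0,0],[0,5.5,0]],[90,[0,0,0],[0,0,0]]]'
python3 - <<'E'
from h import *
to([.4957,-.12,.17],-66)
E
```

```text
t: 14.65
tool_pos: [0.5743, 0.1521, 0.0128]
ee_rot: [-0.284, 0.283, -0.647, 0.648]
ft_force: [-5.1, -0.8, 10.7]
gripper_width: 0.45
t: 15.07
tool_pos: [0.576, 0.1521, 0.0143]
ee_rot: [-0.286, 0.282, -0.647, 0.648]
ft_force: [-0.5, 0.4, -0.6]
gripper_width: 0.802
t: 15.48
tool_pos: [0.5694, 0.1515, 0.132]
ee_rot: [0.246, -0.254, 0.663, -0.66]
ft_force: [-0.2, 0.2, 0.4]
gripper_width: 0.901
t: 15.82
tool_pos: [0.5746, 0.1521, 0.1764]
ee_rot: [-0.141, 0.138, -0.693, 0.693]
ft_force: [0.8, 0.0, -0.6]
gripper_width: 0.903
t 15.8167 tcp [0.5746 0.1521 0.1764] grip 0.903 F [ 0.8  0.  -0.6] j [ 0.06  0.28  1.62 -0.    1.24  1.23]
jaw angle -67.2 R [[-0.922, 0.005, 0.387], [-0.387, 0.0, -0.922], [-0.005, -1.0, 0.002]]
shift cm [17.81  0.59 22.03]
turn deg (tool) [-0.11 -1.23 -0.29] rows 0.17761420297680394
```

```bash
python3 -m crank '[[80,[2.23,0,2.75],[0,-1.2,0]],[80,[2.23,0,2.75],[0,0,0]],[80,[2.23,0,2.75],[0,0,0]],[80,[2.23,0,2.75],[0,0,0]],[80,[2.23,0,2.75],[0,0,0]]]'
python3 -m crank '[[80,[2.23,0,2.75],[0,0,0]],[80,[2.23,0,2.75],[0,0,0]],[80,[2.23,0,2.75],[0,0,0]],[80,[0,0,0],[0,0,0]],[80,[0,0,0],[0,0,0]]]'
python3 - <<'E'
from h import *
to([.4957,-.1538,.1],-66)
f=grab("wrist","w7")
cv2.imwrite("pics/w7.png",cv2.resize(f["frame"][80:330,130:430,::-1],None,fx=2.4,fy=2.4,interpolation=cv2.INTER_CUBIC))
E
```

```text
t: 16.23
tool_pos: [0.5288, -0.0177, 0.1782]
ee_rot: [0.16, -0.153, 0.69, -0.689]
ft_force: [0.9, -0.5, 0.7]
gripper_width: 0.795
t: 16.65
tool_pos: [0.4998, -0.1314, 0.178]
ee_rot: [-0.163, 0.157, -0.688, 0.689]
ft_force: [0.2, 0.0, -0.4]
gripper_width: 0.802
t 16.65 tcp [ 0.4998 -0.1314  0.178 ] grip 0.802 F [ 0.2  0.  -0.4] j [-0.49  0.11  1.82  0.01  1.21  0.62]
jaw angle -63.8 R [[-0.897, 0.009, 0.441], [-0.441, 0.001, -0.897], [-0.008, -1.0, 0.003]]
shift cm [1.42 7.8  1.81]
turn deg (tool) [-0.15  2.18 -0.48] rows 0.31194275009971695
```

View pics/w7.png

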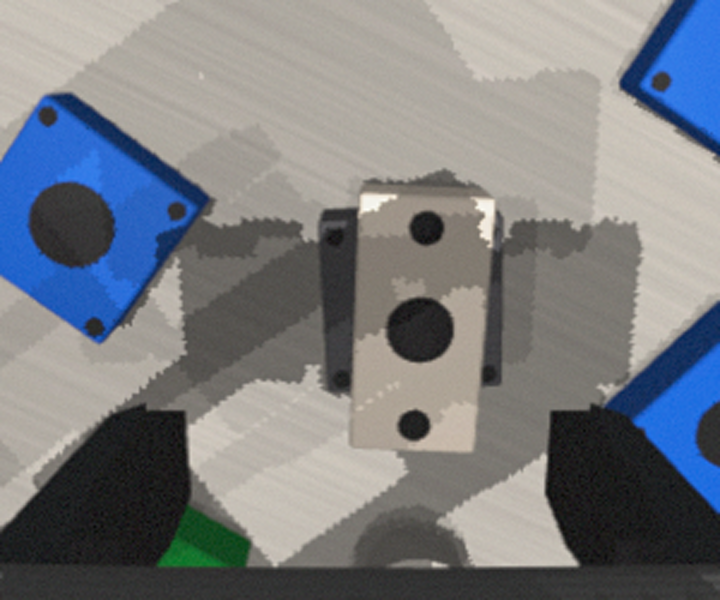

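```bash
python3 - <<'E'
from h import *
f=pickle.load(open("w7.pkl","rb"));g=lambda x,y:((x+.5)/2.4-.5+130,(y+.5)/2.4-.5+80)
def m(n,l,z):
    P=hit(f,[g(*p) for p in l],z);d=np.roll(P,-1,0)-P
    print(n,P.mean(0).round(4),np.linalg.norm(d,axis=1).round(3),np.degrees(np.arctan2(d[:,1],d[:,0])).round(1))
m("bar",[(362,194),(496,198),(476,452),(350,446)],.052)
m("holes",[(427,228),(414,425)],.052);m("mid",[(420,330)],.052)
m("bolts",[(335,236),(342,380),(489,373)],.028)
P=hit(f,[g(335,236),g(489,373)],.028);print("block ctr",P.mean(0))
E
python3 -m crank '[[80,[0.6,2.5,0.9],[0,1.5,-0.4]],[80,[0.6,2.5,0.9],[0,0.6,0]],[80,[0.2,2.5,0],[0,0,0]],[80,[0,1,0],[0,0,0]],[80,[0,0,0],[0,0,0]]]' 35
python3 - <<'E'
from h import *
to([.4957,-.1538,.0315],-66)
E
```

```text
bar [ 0.4958 -0.1544  0.052 ] [0.045 0.093 0.046 0.092] [ -65.4 -155.7  113.1   23.4]
holes [ 0.4951 -0.1545  0.052 ] [0.072 0.072] [-156.3   23.7]
mid [ 0.4951 -0.1544  0.052 ] [0.] [0.]
bolts [ 0.4833 -0.1493  0.028 ] [0.056 0.057 0.079] [-151.7  -61.    73.8]
block ctr [ 0.49612222 -0.15303077  0.028     ]
t: 17.12
tool_pos: [0.4989, -0.1495, 0.0926]
ee_rot: [-0.154, 0.149, -0.689, 0.692]
ft_force: [-0.6, 0.8, 0.2]
gripper_width: 0.798
t 17.1167 tcp [ 0.4989 -0.1495  0.0926] grip 0.798 F [-0.6  0.8  0.2] j [-0.52  0.24  1.86  0.    1.03  0.62]
jaw angle -65.2 R [[-0.908, 0.007, 0.419], [-0.419, -0.004, -0.908], [-0.005, -1.0, 0.006]]
shift cm [0.5  6.11 0.22]
turn deg (tool) [-0.35  0.77 -0.29] rows 0.12557926664927563
```

```bash
python3 -m crank '[[80,[0.3,1.5,0.2],[-0.3,0.7,-0.3]],[80,[0.2,1.5,0.2],[0,0,0]],[80,[0,1.2,0],[0,0,0]],[80,[0,0.5,0],[0,0,0]],[80,[0,0,0],[0,0,0]]]'
python3 - <<'E'
from h import *
to([.4955,-.1543,.0315],-66)
E
```

```text
t: 17.53
tool_pos: [0.4998, -0.1511, 0.0474]
ee_rot: [-0.152, 0.15, -0.69, 0.692]
ft_force: [-0.5, -0.7, 0.3]
gripper_width: 0.801
t 17.5333 tcp [ 0.4998 -0.1511  0.0474] grip 0.801 F [-0.5 -0.7  0.3] j [-0.52  0.32  1.87  0.    0.94  0.62]
jaw angle -65.4 R [[-0.909, 0.003, 0.417], [-0.417, -0.001, -0.909], [-0.002, -1.0, 0.003]]
shift cm [0.52 1.59 0.11]
turn deg (tool) [-0.15  0.64 -0.13] rows 0.09286590653636813
```

```bash
python3 -m crank '[[80,[0.3,0.6,0.1],[-0.1,0.6,-0.1]],[80,[0.3,0.5,0],[0,0,0]],[80,[0,0.3,0],[0,0,0]],[80,[0,0,0],[0,0,0]]]'
python3 - <<'E'
from h import *
to([.4955,-.1543,.0315],-66)
E
```

```text
t: 17.87
tool_pos: [0.4963, -0.1546, 0.0346]
ee_rot: [-0.149, 0.147, -0.69, 0.693]
ft_force: [-0.2, -0.3, -0.2]
gripper_width: 0.801
t 17.8667 tcp [ 0.4963 -0.1546  0.0346] grip 0.801 F [-0.2 -0.3 -0.2] j [-0.53  0.34  1.88 -0.    0.92  0.62]
jaw angle -65.9 R [[-0.913, 0.004, 0.408], [-0.408, -0.002, -0.913], [-0.003, -1.0, 0.004]]
shift cm [ 0.06  0.31 -0.06]
turn deg (tool) [-0.21  0.11 -0.15] rows 0.038387600113803766
```

```bash
python3 -m crank '[[80,[0.05,0.2,-0.05],[-0.2,0.1,-0.1]],[80,[0,0.1,0],[0,0,0]],[30,[0,0,0],[0,0,0]],[30,[0,0,0],[0,0,0]],[30,[0,0,0],[0,0,0]]]' 35
python3 -m crank '[[30,[0,0,0],[0,0,0]],[30,[0,0,0],[0,0,0]],[30,[0,0,0],[0,0,0]],[30,[0,0,0],[0,0,0]]]'
python3 - <<'E'
from h import *
to([.4955,-.1543,.0315],-66)
E
```

```text
t: 18.28
tool_pos: [0.4961, -0.1549, 0.0323]
ee_rot: [-0.147, 0.146, -0.691, 0.692]
ft_force: [0.4, -0.6, -0.2]
gripper_width: 0.595
t: 18.62
tool_pos: [0.4961, -0.1549, 0.0324]
ee_rot: [-0.147, 0.146, -0.691, 0.692]
ft_force: [-0.1, -0.0, -0.4]
gripper_width: 0.518
t 18.6167 tcp [ 0.4961 -0.1549  0.0324] grip 0.518 F [-0.1 -0.  -0.4] j [-0.53  0.35  1.88  0.    0.91  0.62]
jaw angle -66.0 R [[-0.914, 0.002, 0.406], [-0.406, -0.0, -0.914], [-0.002, -1.0, 0.001]]
shift cm [ 0.03  0.09 -0.08]
turn deg (tool) [-0.06 -0.04 -0.1 ] rows 0.017128897071624634
```

```bash
python3 -m crank '[[30,[0,-0.4,0],[0,0,0]],[30,[0,-1,0],[0,0,0]],[30,[0,-2.5,0],[0,0,0]],[30,[0,-3,0],[0,0,0]],[30,[0,-3,0],[0,0,0]]]'
python3 -m crank '[[30,[0,-3,0],[0,7,0]],[30,[0,-2,0],[0,7,0]],[30,[0,-0.5,0],[0,7,0]],[30,[0,0,0],[0,7,0]],[30,[0,0,0],[0,0,0]]]'
python3 - <<'E'
from h import *
to([.4634,.2807,.17],-94.5)
E
```

```text
t: 19.03
tool_pos: [0.4898, -0.1515, 0.1284]
ee_rot: [0.142, -0.151, 0.696, -0.688]
ft_force: [0.4, -1.0, -1.7]
gripper_width: 0.515
t: 19.45
tool_pos: [0.4933, -0.1532, 0.1983]
ee_rot: [-0.031, 0.03, 0.707, -0.706]
ft_force: [0.5, 0.2, -1.8]
gripper_width: 0.522
t 19.45 tcp [ 0.4933 -0.1532  0.1983] grip 0.522 F [ 0.5  0.2 -1.8] j [-0.53  0.09  1.79  0.    1.26  1.13]
jaw angle -94.9 R [[-0.996, -0.001, -0.086], [0.086, 0.002, -0.996], [0.002, -1.0, -0.002]]
shift cm [  6.71   2.91 -42.96]
turn deg (tool) [ 0.09 -0.43  0.09] rows 0.06293216368889283
```

```bash
python3 -m crank '[[30,[0.56,0,-3.58],[0,0,0]],[30,[0.56,0,-3.58],[0,0,0]],[30,[0.56,0,-3.58],[0,0,0]],[30,[0.56,0,-3.58],[0,0,0]],[30,[0.56,0,-3.58],[0,0,0]]]'
python3 -m crank '[[30,[0.56,0.1,-3.58],[0,0,0]],[30,[0.56,0.1,-3.58],[0,0,0]],[30,[0.56,0.1,-3.58],[0,0,0]],[30,[0.56,0.1,-3.58],[0,0,0]],[30,[0.56,0.1,-3.58],[0,0,0]]]'
python3 -m crank '[[30,[0.56,0.1,-3.58],[0,0,0]],[30,[0.3,0.1,-2.5],[0,0,0]],[30,[0,0,0],[0,0,0]],[30,[0,0,0],[0,0,0]]]'
python3 - <<'E'
from h import *
to([.4634,.2807,.1],-94.5)
E
```

```text
t: 19.87
tool_pos: [0.4795, 0.0264, 0.2003]
ee_rot: [0.028, -0.028, -0.706, 0.707]
ft_force: [-0.2, 0.5, -2.6]
gripper_width: 0.517
t: 20.28
tool_pos: [0.4597, 0.2155, 0.1954]
ee_rot: [0.021, -0.02, -0.706, 0.708]
ft_force: [1.3, -0.3, -2.8]
gripper_width: 0.52
t: 20.62
tool_pos: [0.4495, 0.2861, 0.1926]
ee_rot: [0.013, -0.011, -0.707, 0.707]
ft_force: [0.5, -0.2, -2.4]
gripper_width: 0.517
t 20.6167 tcp [0.4495 0.2861 0.1926] grip 0.517 F [ 0.5 -0.2 -2.4] j [0.34 0.14 1.76 0.   1.25 1.95]
jaw angle -91.9 R [[-0.999, -0.004, -0.034], [0.034, -0.001, -0.999], [0.004, -1.0, 0.001]]
shift cm [-1.44  9.26  0.48]
turn deg (tool) [-0.07  2.56  0.23] rows 0.35953019694396665
```

```bash
python3 -m crank '[[30,[-0.7,2.5,0.3],[0,1.5,0.2]],[30,[-0.7,3,0.2],[0,1.2,0]],[30,[0,3,0],[0,0,0]],[30,[0,3,0],[0,0,0]],[30,[0,2,0],[0,0,0]]]'
python3 -m crank '[[30,[0,0.3,0],[0,0,0]],[30,[0,0,0],[0,0,0]]]'
python3 - <<'E'
from h import *
to([.4634,.2807,.0145],-94.5)
E
```

```text
t: 21.03
tool_pos: [0.4693, 0.2782, 0.0603]
ee_rot: [-0.021, 0.03, 0.707, -0.706]
ft_force: [-0.1, -0.2, -2.2]
gripper_width: 0.515
t: 21.2
tool_pos: [0.4661, 0.2743, 0.0525]
ee_rot: [0.024, -0.026, -0.706, 0.707]
ft_force: [-0.5, -0.7, -1.9]
gripper_width: 0.521
t 21.2 tcp [0.4661 0.2743 0.0525] grip 0.521 F [-0.5 -0.7 -1.9] j [ 0.31  0.35  1.82 -0.    0.97  1.96]
jaw angle -94.0 R [[-0.998, 0.003, -0.07], [0.07, -0.002, -0.998], [-0.003, -1.0, 0.002]]
shift cm [ 0.33  3.8  -0.63]
turn deg (tool) [-0.11  0.47 -0.17] rows 0.07150314308054156
```

```bash
python3 -m crank '[[30,[0.2,1,-0.4],[-0.1,0.4,-0.2]],[30,[0.1,1,-0.3],[0,0,0]],[30,[0,0.5,0],[0,0,0]],[30,[0,0.3,0],[0,0,0]],[30,[0,0,0],[0,0,0]]]'
python3 - <<'E'
from h import *
to([.4634,.2807,.0145],-94.5)
f=grab("wrist","w8")
cv2.imwrite("pics/w8.png",cv2.resize(f["frame"][120:330,140:420,::-1],None,fx=2.5,fy=2.5,interpolation=cv2.INTER_CUBIC))
E
```

```text
t: 21.62
tool_pos: [0.4669, 0.2817, 0.0265]
ee_rot: [-0.025, 0.029, 0.707, -0.706]
ft_force: [0.3, 0.7, -2.0]
gripper_width: 0.52
t 21.6167 tcp [0.4669 0.2817 0.0265] grip 0.52 F [ 0.3  0.7 -2. ] j [0.33 0.4  1.82 0.   0.92 1.97]
jaw angle -94.4 R [[-0.997, 0.005, -0.077], [0.077, 0.002, -0.997], [-0.005, -1.0, -0.002]]
shift cm [0.35 1.2  0.13]
turn deg (tool) [ 0.14  0.06 -0.3 ] rows 0.046810967211649984
```

View pics/w8.png

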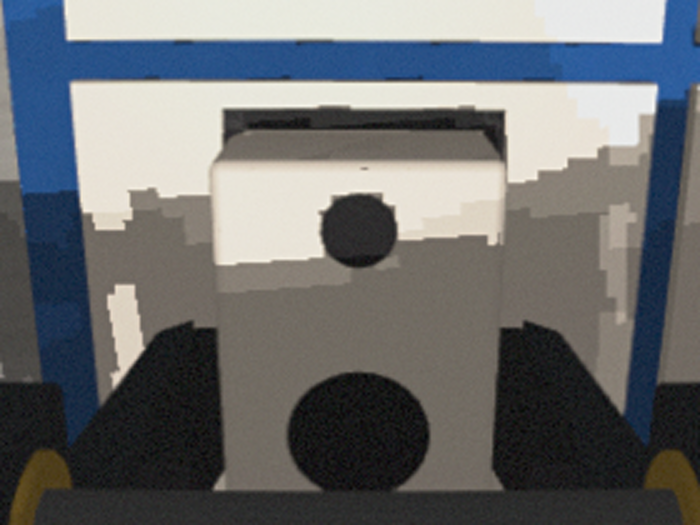

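```bash
python3 - <<'E'
from h import *
f=pickle.load(open("w8.pkl","rb"));g=lambda x,y:((x+.5)/2.5-.5+140,(y+.5)/2.5-.5+120)
P=hit(f,[g(222,109),g(506,110)],.01);print(P.round(4));M=P.mean(0);d=P[0]-P[1];print(np.linalg.norm(d),np.degrees(np.arctan2(d[1],d[0])))
u=np.array([np.cos(np.radians(-4.5)),np.sin(np.radians(-4.5))]);print("centre",M[:2]-.051*u)
u2=f["tw"][:2,0]
P=hit(f,[g(71,81),g(657,84)],.01);print("tile",P.mean(0)[:2]-.056*u)
P=hit(f,[g(243,130),g(482,130)],.022-.0);print("bar base",P.round(4))
E
python3 -m crank '[[30,[0.35,0.5,0.13],[0.1,0,-0.3]],[30,[0,0.4,0],[0,0,0]],[30,[0,0,0],[0,0,0]]]'
python3 - <<'E'
from h import *
to([.4634,.2807,.0145],-94.5)
E
```

```text
[[0.5167 0.3044 0.01  ]
 [0.5124 0.2505 0.01  ]]
0.054075814923836965 85.4534084216753
centre [0.46370377 0.28145955]
tile [0.46401215 0.28144878]
bar base [[0.5145 0.299  0.022 ]
 [0.5113 0.2568 0.022 ]]
t: 21.92
tool_pos: [0.4644, 0.2813, 0.0186]
ee_rot: [-0.026, 0.028, 0.707, -0.706]
ft_force: [0.1, 0.2, -2.6]
gripper_width: 0.519
t 21.9167 tcp [0.4644 0.2813 0.0186] grip 0.519 F [ 0.1  0.2 -2.6] j [0.33 0.41 1.82 0.   0.9  1.97]
jaw angle -94.4 R [[-0.997, 0.003, -0.077], [0.077, 0.002, -0.997], [-0.003, -1.0, -0.002]]
shift cm [0.09 0.41 0.07]
turn deg (tool) [ 0.1   0.11 -0.15] rows 0.029708205178410725
```

```bash
python3 -m crank '[[30,[0.07,0.3,0],[0.1,0.1,-0.15]],[30,[0,0.1,0],[0,0,0]],[30,[0,0.1,0],[0,0,0]]]'
python3 -m crank '[[30,[0,0.08,0],[0,0,0]]]'
python3 - <<'E'
from h import *
to([.4636,.2812,.0145],-94.5)
E
```

```text
t: 22.17
tool_pos: [0.4638, 0.2815, 0.0143]
ee_rot: [0.028, -0.028, -0.706, 0.707]
ft_force: [-7.9, -3.8, 21.4]
gripper_width: 0.518
t: 22.25
tool_pos: [0.4638, 0.2815, 0.0143]
ee_rot: [0.028, -0.027, -0.706, 0.707]
ft_force: [-4.7, -1.7, 7.6]
gripper_width: 0.522
t 22.25 tcp [0.4638 0.2815 0.0143] grip 0.522 F [-4.7 -1.7  7.6] j [ 0.33  0.42  1.82 -0.    0.9   1.98]
jaw angle -94.5 R [[-0.997, -0.001, -0.078], [0.078, -0.001, -0.997], [0.001, -1.0, 0.001]]
shift cm [ 0.02 -0.02  0.04]
turn deg (tool) [-0.04  0.03  0.03] rows 0.008321871554709093
```

```bash
python3 -m crank '[[75,[0,0,0],[0,0,0]],[75,[0,0,0],[0,0,0]],[75,[0,0,0],[0,0,0]],[75,[0,0,0],[0,0,0]]]'
python3 -m crank '[[75,[0,-1,0],[0,0,0]],[75,[0,-2,0],[0,0,0]],[75,[0,-3,0],[0,0,0]],[100,[0,-3,0],[0,-6.5,0]],[100,[0,-3,0],[0,-6.5,0]]]'
python3 -m crank '[[100,[0,-2,0],[0,-6.5,0]],[100,[0,-1,0],[0,-6.5,0]],[100,[0,0,0],[0,-6.5,0]],[100,[0,0,0],[0,0,0]]]'
python3 - <<'E'
from h import *
to([.4965,-.12,.18],-61.5)
E
```

```text
t: 22.58
tool_pos: [0.4655, 0.2821, 0.0158]
ee_rot: [-0.026, 0.029, 0.707, -0.706]
ft_force: [-0.5, 0.1, -0.4]
gripper_width: 0.746
t: 23.0
tool_pos: [0.46, 0.28, 0.1345]
ee_rot: [-0.05, 0.058, -0.704, 0.706]
ft_force: [0.3, 0.9, -0.4]
gripper_width: 0.879
t: 23.33
tool_pos: [0.465, 0.2819, 0.1783]
ee_rot: [-0.182, 0.179, -0.684, 0.684]
ft_force: [0.2, 0.2, -0.7]
gripper_width: 0.997
t 23.3333 tcp [0.465  0.2819 0.1783] grip 0.997 F [ 0.2  0.2 -0.7] j [ 0.33  0.17  1.75 -0.    1.22  1.38]
jaw angle -60.5 R [[-0.87, 0.005, 0.493], [-0.493, 0.001, -0.87], [-0.005, -1.0, 0.001]]
shift cm [17.06 -0.2  36.53]
turn deg (tool) [-0.07  1.02 -0.26] rows 0.14742045816395788
```

```bash
python3 -m crank '[[100,[1.55,0,3.32],[0,0,0]],[100,[1.55,0,3.32],[0,0,0]],[100,[1.55,0,3.32],[0,0,0]],[100,[1.55,0,3.32],[0,0,0]],[100,[1.55,0,3.32],[0,0,0]]]'
python3 -m crank '[[100,[1.55,0,3.32],[0,0,0]],[100,[1.55,0,3.32],[0,0,0]],[100,[1.55,0,3.32],[0,0,0]],[100,[1.55,0,3.32],[0,0,0]],[100,[1.55,0,3.32],[0,0,0]]]'
python3 -m crank '[[100,[1.55,0,3.32],[0,0,0]],[100,[0,0,0],[0,0,0]],[100,[0,0,0],[0,0,0]]]'
python3 - <<'E'
from h import *
to([.4965,-.153,.1],-61.5)
f=grab("wrist","w9")
cv2.imwrite("pics/w9.png",cv2.resize(f["frame"][80:330,130:430,::-1],None,fx=2.4,fy=2.4,interpolation=cv2.INTER_CUBIC))
E
```

```text
t: 23.75
tool_pos: [0.478, 0.1002, 0.1804]
ee_rot: [0.182, -0.175, 0.685, -0.684]
ft_force: [1.1, -0.5, -0.5]
gripper_width: 1.0
t: 24.17
tool_pos: [0.4876, -0.0909, 0.1802]
ee_rot: [0.175, -0.168, 0.687, -0.685]
ft_force: [0.3, 0.0, 0.3]
gripper_width: 1.003
t: 24.42
tool_pos: [0.4887, -0.1365, 0.1803]
ee_rot: [0.168, -0.162, 0.688, -0.687]
ft_force: [-0.4, -0.5, -0.6]
gripper_width: 1.0
t 24.4167 tcp [ 0.4887 -0.1365  0.1803] grip 1.0 F [-0.4 -0.5 -0.6] j [-0.51  0.09  1.84  0.01  1.21  0.59]
jaw angle -63.1 R [[-0.891, 0.009, 0.453], [-0.453, 0.003, -0.891], [-0.009, -1.0, 0.001]]
shift cm [0.12 8.03 1.81]
turn deg (tool) [-0.08 -1.55 -0.51] rows 0.2287330072754624
```

View pics/w9.png

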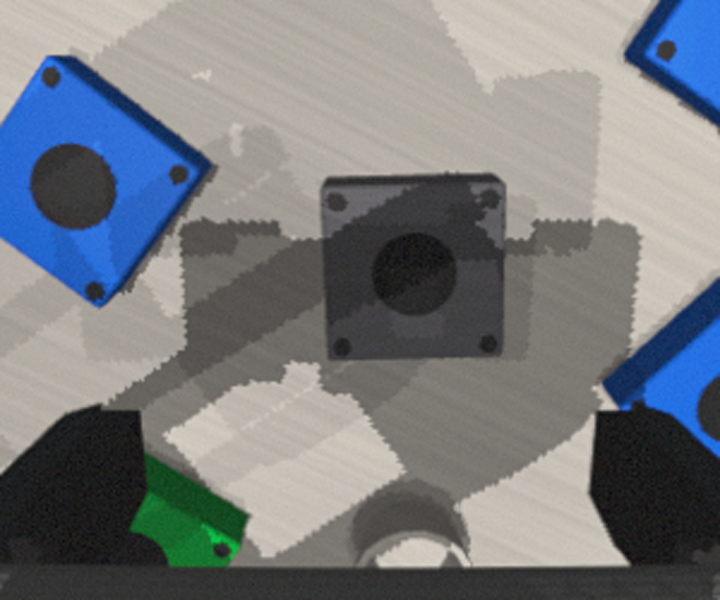

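```bash
python3 - <<'E'
from h import *
f=pickle.load(open("w9.pkl","rb"));g=lambda x,y:((x+.5)/2.4-.5+130,(y+.5)/2.4-.5+80)
def m(n,l,z):
    P=hit(f,[g(*p) for p in l],z);d=np.roll(P,-1,0)-P
    print(n,P.mean(0).round(4),np.linalg.norm(d,axis=1).round(4),np.degrees(np.arctan2(d[:,1],d[:,0])).round(1))
m("bolts",[(337,203),(491,199),(488,344),(342,347)],.028);m("bore",[(414,274)],.028)
E
python3 -m crank '[[100,[0.1,2.5,0.9],[0,-0.8,-0.5]],[100,[0,2.5,0.9],[0,-0.8,0]],[100,[0,2.5,0],[0,0,0]],[100,[0,2.5,0],[0,0,0]],[100,[0,1,0],[0,0,0]]]' 45
python3 -m crank '[[100,[0,0,0],[0,0,0]],[100,[0,0,0],[0,0,0]]]'
python3 - <<'E'
from h import *
to([.4965,-.153,.006],-61.5)
E
```

```text
bolts [ 0.4956 -0.1529  0.028 ] [0.0561 0.0557 0.0559 0.0554] [ -61.4 -151.8  118.2   28.4]
bore [ 0.4958 -0.1525  0.028 ] [0.] [0.]
t: 24.88
tool_pos: [0.5005, -0.1485, 0.0712]
ee_rot: [-0.177, 0.172, -0.683, 0.688]
ft_force: [-1.2, -0.6, -0.4]
gripper_width: 1.001
t: 25.05
tool_pos: [0.4987, -0.1448, 0.0689]
ee_rot: [-0.176, 0.174, -0.684, 0.686]
ft_force: [0.4, 0.1, 0.6]
gripper_width: 1.0
t 25.05 tcp [ 0.4987 -0.1448  0.0689] grip 1.0 F [0.4 0.1 0.6] j [-0.51  0.28  1.87  0.    0.99  0.56]
jaw angle -61.4 R [[-0.878, 0.004, 0.479], [-0.479, -0.002, -0.878], [-0.002, -1.0, 0.003]]
shift cm [0.6  6.29 0.59]
turn deg (tool) [-0.18  0.14 -0.13] rows 0.03685572232115229
```

```bash
python3 -m crank '[[100,[0.3,1,0.3],[-0.1,0.1,-0.1]],[100,[0.3,1,0.3],[0,0,0]],[100,[0,0.7,0.2],[0,0,0]],[100,[0,0,0],[0,0,0]],[100,[0,0,0],[0,0,0]]]'
python3 - <<'E'
from h import *
to([.4957,-.1528,.006],-61.6)
E
```

```text
t: 25.47
tool_pos: [0.5002, -0.1557, 0.0437]
ee_rot: [-0.177, 0.173, -0.683, 0.687]
ft_force: [-0.7, -0.7, 0.8]
gripper_width: 0.998
t 25.4667 tcp [ 0.5002 -0.1557  0.0437] grip 0.998 F [-0.7 -0.7  0.8] j [-0.53  0.33  1.87 -0.    0.93  0.54]
jaw angle -61.4 R [[-0.878, 0.007, 0.479], [-0.479, -0.004, -0.878], [-0.004, -1.0, 0.007]]
shift cm [ 0.27  3.77 -0.49]
turn deg (tool) [-0.41  0.2  -0.24] rows 0.07250562217087497
```

```bash
python3 -m crank '[[100,[0.15,0.5,-0.3],[-0.3,0.2,-0.2]],[100,[0.1,0.5,-0.1],[0,0,0]],[100,[0,0.2,0],[0,0,0]],[100,[0,0,0],[0,0,0]]]'
python3 - <<'E'
from h import *
to([.4957,-.1528,.006],-61.6)
E
```

```text
t: 25.8
tool_pos: [0.4963, -0.1539, 0.0315]
ee_rot: [-0.174, 0.172, -0.685, 0.687]
ft_force: [0.3, -0.2, 0.2]
gripper_width: 0.999
t 25.8 tcp [ 0.4963 -0.1539  0.0315] grip 0.999 F [ 0.3 -0.2  0.2] j [-0.53  0.35  1.88 -0.    0.91  0.55]
jaw angle -61.7 R [[-0.88, 0.002, 0.474], [-0.474, -0.002, -0.88], [-0.001, -1.0, 0.003]]
shift cm [ 0.    2.55 -0.14]
turn deg (tool) [-0.17 -0.08 -0.07] rows 0.027491300479116233
```

```bash
python3 -m crank '[[100,[0,0.6,-0.1],[-0.1,0,0]],[100,[0,0.6,0],[0,0,0]],[100,[0,0.6,0],[0,0,0]],[100,[0,0.3,0],[0,0,0]],[100,[0,0,0],[0,0,0]]]'
python3 - <<'E'
from h import *
to([.4957,-.1528,.006],-61.6)
E
```

```text
t: 26.22
tool_pos: [0.4959, -0.1528, 0.0083]
ee_rot: [-0.174, 0.172, -0.685, 0.686]
ft_force: [-0.5, 0.2, 0.2]
gripper_width: 1.0
t 26.2167 tcp [ 0.4959 -0.1528  0.0083] grip 1.0 F [-0.5  0.2  0.2] j [-0.53  0.39  1.88  0.    0.86  0.55]
jaw angle -61.7 R [[-0.88, 0.002, 0.475], [-0.475, -0.0, -0.88], [-0.001, -1.0, 0.001]]
shift cm [ 0.01  0.23 -0.01]
turn deg (tool) [-0.07 -0.07 -0.08] rows 0.01748915092985123
```

```bash
python3 -m crank '[[100,[0,0.25,0],[0,0,0]],[100,[0,0.1,0],[0,0,0]],[60,[0,0,0],[0,0,0]],[60,[0,0,0],[0,0,0]],[60,[0,0,0],[0,0,0]]]' 50
python3 -m crank '[[60,[0,0,0],[0,0,0]],[60,[0,0,0],[0,0,0]],[60,[0,0,0],[0,0,0]],[60,[0,0,0],[0,0,0]]]'
python3 - <<'E'
from h import *
to([.4957,-.1528,.006],-61.6)
E
```

```text
t: 26.63
tool_pos: [0.4958, -0.1528, 0.0041]
ee_rot: [-0.174, 0.173, -0.685, 0.686]
ft_force: [0.6, -0.0, 0.1]
gripper_width: 0.795
t: 26.97
tool_pos: [0.4958, -0.1528, 0.0041]
ee_rot: [-0.174, 0.173, -0.685, 0.686]
ft_force: [0.2, -0.2, -1.3]
gripper_width: 0.767
t 26.9667 tcp [ 0.4958 -0.1528  0.0041] grip 0.767 F [ 0.2 -0.2 -1.3] j [-0.53  0.4   1.88  0.    0.86  0.55]
jaw angle -61.7 R [[-0.88, 0.002, 0.475], [-0.475, -0.0, -0.88], [-0.001, -1.0, 0.001]]
shift cm [ 0.01 -0.19 -0.  ]
turn deg (tool) [-0.05 -0.07 -0.08] rows 0.015647274017745513
```

```bash
python3 -m crank '[[60,[0,-0.4,0],[0,0,0]],[60,[0,-1,0],[0,0,0]],[60,[0,-2.5,0],[0,0,0]],[60,[0,-3,0],[0,0,0]],[60,[0,-3,0],[0,0,0]]]'
python3 -m crank '[[60,[0,-3,0],[0,6.6,0]],[60,[0,-3,0],[0,6.6,0]],[60,[0,-1,0],[0,6.6,0]],[60,[0,0,0],[0,6.6,0]],[60,[0,0,0],[0,6.6,0]]]'
python3 -m crank '[[60,[0,0,0],[0,0,0]]]'
python3 - <<'E'
from h import *
to([.5835,.2714,.15],-94.5)
E
```

```text
t: 27.38
tool_pos: [0.4872, -0.1481, 0.0981]
ee_rot: [0.167, -0.178, 0.691, -0.68]
ft_force: [-0.1, -0.6, -6.5]
gripper_width: 0.768
t: 27.8
tool_pos: [0.4889, -0.1487, 0.1806]
ee_rot: [-0.041, 0.032, 0.709, -0.704]
ft_force: [-0.6, -0.2, -7.2]
gripper_width: 0.767
t: 27.88
tool_pos: [0.4887, -0.1486, 0.1816]
ee_rot: [-0.042, 0.034, 0.708, -0.704]
ft_force: [0.3, 0.2, -6.0]
gripper_width: 0.767
t 27.8833 tcp [ 0.4887 -0.1486  0.1816] grip 0.767 F [ 0.3  0.2 -6. ] j [-0.53  0.11  1.81  0.    1.24  1.15]
jaw angle -96.2 R [[-0.994, -0.012, -0.107], [0.107, 0.007, -0.994], [0.012, -1.0, -0.006]]
shift cm [ -4.96   3.36 -42.75]
turn deg (tool) [ 0.36 -1.67  0.7 ] rows 0.2575568776577473
```

```bash
python3 -m crank '[[60,[-0.41,0,-3.56],[0.3,-0.5,0.6]],[60,[-0.41,0,-3.56],[0,0,0]],[60,[-0.41,0,-3.56],[0,0,0]],[60,[-0.41,0,-3.56],[0,0,0]],[60,[-0.41,0,-3.56],[0,0,0]]]'
python3 -m crank '[[60,[-0.41,0,-3.56],[0,0,0]],[60,[-0.41,0,-3.56],[0,0,0]],[60,[-0.41,0,-3.56],[0,0,0]],[60,[-0.41,0,-3.56],[0,0,0]],[60,[-0.41,0,-3.56],[0,0,0]]]'
python3 -m crank '[[60,[-0.41,0,-3.56],[0,0,0]],[60,[-0.3,0,-2],[0,0,0]],[60,[0,0,0],[0,0,0]],[60,[0,0,0],[0,0,0]]]'
python3 - <<'E'
from h import *
to([.5835,.2714,.06],-94.5)
E
```

```text
t: 28.3
tool_pos: [0.5241, 0.0254, 0.1816]
ee_rot: [0.034, -0.031, -0.706, 0.707]
ft_force: [1.3, 0.3, -6.3]
gripper_width: 0.766
t: 28.72
tool_pos: [0.5555, 0.2101, 0.1789]
ee_rot: [0.03, -0.021, -0.706, 0.708]
ft_force: [1.0, -0.3, -6.4]
gripper_width: 0.764
t: 29.05
tool_pos: [0.5626, 0.2756, 0.1757]
ee_rot: [0.024, -0.01, -0.706, 0.708]
ft_force: [-0.1, -0.8, -7.1]
gripper_width: 0.768
t 29.05 tcp [0.5626 0.2756 0.1757] grip 0.768 F [-0.1 -0.8 -7.1] j [0.26 0.36 1.51 0.   1.29 1.88]
jaw angle -92.8 R [[-0.999, -0.02, -0.048], [0.048, -0.002, -0.999], [0.02, -1.0, 0.003]]
shift cm [-2.33 11.53  0.29]
turn deg (tool) [-0.17  1.72  1.12] rows 0.28845430840345604
```

```bash
python3 -m crank '[[60,[-1,1.5,0.2],[-0.1,0.9,1.1]],[60,[-1.2,2,0.1],[0,0.9,0]],[60,[0,2.5,0],[0,0,0]],[60,[0,2.5,0],[0,0,0]],[60,[0,1.5,0],[0,0,0]]]'
python3 -m crank '[[60,[0,0.3,0],[0,0,0]],[60,[0,0,0],[0,0,0]],[60,[0,0,0],[0,0,0]]]'
python3 - <<'E'
from h import *
to([.5835,.2714,.0145],-94.5)
E
```

```text
t: 29.47
tool_pos: [0.5859, 0.2676, 0.0763]
ee_rot: [0.023, -0.026, -0.706, 0.707]
ft_force: [-0.7, -0.4, -5.7]
gripper_width: 0.768
t: 29.72
tool_pos: [0.5817, 0.2629, 0.0679]
ee_rot: [0.027, -0.022, -0.705, 0.709]
ft_force: [-0.2, -0.6, -6.1]
gripper_width: 0.767
t 29.7167 tcp [0.5817 0.2629 0.0679] grip 0.767 F [-0.2 -0.6 -6.1] j [ 0.24  0.51  1.54 -0.    1.09  1.88]
jaw angle -94.0 R [[-0.998, -0.007, -0.069], [0.069, -0.006, -0.998], [0.007, -1.0, 0.006]]
shift cm [-0.16  5.34 -0.9 ]
turn deg (tool) [-0.35  0.54  0.39] rows 0.10488939506224552
```

```bash
python3 -m crank '[[60,[-0.1,1,-0.5],[-0.3,0.5,0.3]],[60,[-0.1,1,-0.4],[0,0,0]],[60,[0,1,-0.1],[0,0,0]],[60,[0,0.5,0],[0,0,0]],[60,[0,0,0],[0,0,0]]]'
python3 - <<'E'
from h import *
to([.5835,.2714,.0145],-94.5)
f=grab("wrist","w10")
cv2.imwrite("pics/w10.png",cv2.resize(f["frame"][90:330,130:430,::-1],None,fx=2.5,fy=2.5,interpolation=cv2.INTER_CUBIC))
E
```

```text
t: 30.13
tool_pos: [0.5878, 0.2737, 0.0345]
ee_rot: [-0.025, 0.03, 0.707, -0.706]
ft_force: [-0.7, -0.9, -6.6]
gripper_width: 0.763
t 30.1333 tcp [0.5878 0.2737 0.0345] grip 0.763 F [-0.7 -0.9 -6.6] j [ 0.25  0.57  1.54 -0.    1.03  1.9 ]
jaw angle -94.5 R [[-0.997, 0.007, -0.078], [0.078, 0.002, -0.997], [-0.006, -1.0, -0.002]]
shift cm [0.42 1.99 0.27]
turn deg (tool) [ 0.12  0.03 -0.37] rows 0.054183685973362074
```

View pics/w10.png

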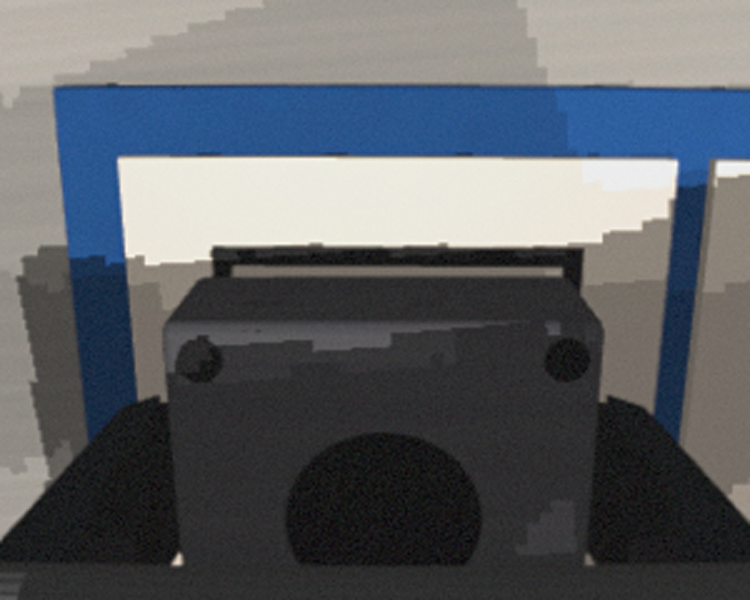

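```bash
python3 - <<'E'
from h import *
f=pickle.load(open("w10.pkl","rb"));g=lambda x,y:((x+.5)/2.5-.5+130,(y+.5)/2.5-.5+90)
u=np.array([np.cos(np.radians(-4.5)),np.sin(np.radians(-4.5))])
P=hit(f,[g(213,247),g(584,249)],.01);d=P[0]-P[1];print("outline",np.linalg.norm(d),np.degrees(np.arctan2(d[1],d[0])),P.mean(0)[:2]-.038*u)
P=hit(f,[g(118,157),g(678,160)],.01);print("tile",P.mean(0)[:2]-.056*u)
zt=.0345-.0041+.028
P=hit(f,[g(198,360),g(567,360)],zt);d=P[0]-P[1];print("block",np.linalg.norm(d),np.degrees(np.arctan2(d[1],d[0])),P.mean(0)[:2]-.02785*u,"bore",hit(f,[g(383,526)],zt))
E
python3 -m crank '[[60,[0.3,0.6,0.2],[0.1,0,-0.3]],[60,[0.1,0.5,0.1],[0,0,0]],[60,[0,0.2,0],[0,0,0]],[60,[0,0,0],[0,0,0]]]'
python3 - <<'E'
from h import *
to([.5835,.2714,.0145],-94.5)
E
```

```text
outline 0.07574202506181037 85.31452636024368 [0.58315815 0.27153444]
tile [0.58353931 0.27169399]
block 0.0560571826791593 85.64215663422989 [0.58759001 0.27435405] bore [[0.58679762 0.27427765 0.0584    ]]
t: 30.52
tool_pos: [0.5836, 0.2712, 0.0211]
ee_rot: [-0.027, 0.028, 0.707, -0.706]
ft_force: [0.4, -0.7, -6.2]
gripper_width: 0.767
t 30.5167 tcp [0.5836 0.2712 0.0211] grip 0.767 F [ 0.4 -0.7 -6.2] j [ 0.25  0.59  1.55 -0.    1.01  1.9 ]
jaw angle -94.4 R [[-0.997, 0.002, -0.077], [0.077, 0.0, -0.997], [-0.002, -1.0, -0.001]]
shift cm [ 0.01  0.66 -0.02]
turn deg (tool) [ 0.03  0.07 -0.09] rows 0.016414689845681882
```

The outline's centre is (.5833,.2716) and the block sits on the tool axis, so I can lower it.

```bash
python3 -m crank '[[60,[0,0.3,0],[0,0,-0.1]],[60,[0,0.2,0],[0,0,0]],[60,[0,0.1,0],[0,0,0]],[60,[0,0,0],[0,0,0]]]'
python3 - <<'E'
from h import *
to([.5834,.2715,.0141],-94.5)
E
```

```text
t: 30.85
tool_pos: [0.5839, 0.2711, 0.0149]
ee_rot: [-0.027, 0.027, 0.707, -0.706]
ft_force: [0.3, 0.5, -6.3]
gripper_width: 0.769
t 30.85 tcp [0.5839 0.2711 0.0149] grip 0.769 F [ 0.3  0.5 -6.3] j [0.25 0.6  1.55 0.   1.   1.9 ]
jaw angle -94.4 R [[-0.997, 0.0, -0.077], [0.077, 0.001, -0.997], [-0.0, -1.0, -0.001]]
shift cm [ 0.06  0.08 -0.04]
turn deg (tool) [ 0.04  0.06 -0.02] rows 0.010548988460725136
```

```bash
python3 -m crank '[[60,[0.04,0.1,-0.03],[0,0,0]],[60,[0,0.08,0],[0,0,0]]]'; python3 -m crank '[[100,[0,0,0],[0,0,0]],[100,[0,0,0],[0,0,0]],[100,[0,0,0],[0,0,0]],[100,[0,0,0],[0,0,0]]]'
python3 - <<'E'
from h import *
to([.5834,.2715,.16],-94.5)
E
```

```text
t: 31.02
tool_pos: [0.584, 0.2714, 0.0142]
ee_rot: [-0.027, 0.028, 0.707, -0.706]
ft_force: [-6.4, -2.0, 6.0]
gripper_width: 0.766
t: 31.35
tool_pos: [0.5879, 0.2726, 0.0181]
ee_rot: [-0.024, 0.031, 0.708, -0.705]
ft_force: [-0.8, -0.6, -1.1]
gripper_width: 1.001
t 31.35 tcp [0.5879 0.2726 0.0181] grip 1.001 F [-0.8 -0.6 -1.1] j [0.25 0.59 1.54 0.   1.   1.9 ]
jaw angle -94.4 R [[-0.997, 0.009, -0.077], [0.077, 0.003, -0.997], [-0.009, -1.0, -0.004]]
shift cm [  0.31 -14.19   0.1 ]
turn deg (tool) [ 0.21  0.07 -0.52] rows 0.07923302869723074
```

```bash
python3 -m crank '[[100,[0,-1,0],[0,0,-0.4]],[100,[0,-2,0],[0,0,0]],[100,[0,-3,0],[0,0,0]],[100,[0,-3,0],[0,0,0]],[100,[0,-3,0],[0,0,0]]]'
python3 -m crank '[[100,[4,-2,0],[0,0,0]],[100,[4,-2,0],[0,0,0]],[100,[4,0,0],[0,0,0]],[100,[3,0,0],[0,0,0]],[100,[0,0,0],[0,0,0]]]'
python3 -m crank '[[100,[0,0,1],[0,0,0]],[100,[0,0,3],[0,0,0]],[100,[0,0,0],[0,0,0]],[100,[0,0,0],[0,0,0]]]'
python3 - <<'E'
from h import *
to([.5834,.2715,.16],-94.5)
f=grab("wrist","w11")
cv2.imwrite("pics/w11.png",cv2.resize(f["frame"][:,:,::-1],(800,600),interpolation=cv2.INTER_CUBIC))
E
```

```text
t: 31.77
tool_pos: [0.5835, 0.2709, 0.1373]
ee_rot: [-0.031, 0.023, 0.707, -0.706]
ft_force: [0.4, 0.3, 0.2]
gripper_width: 1.001
t: 32.18
tool_pos: [0.4417, 0.2836, 0.1919]
ee_rot: [-0.025, 0.032, 0.71, -0.703]
ft_force: [-0.3, 0.8, -0.2]
gripper_width: 1.0
t: 32.52
tool_pos: [0.4406, 0.2421, 0.1958]
ee_rot: [-0.021, 0.034, 0.71, -0.703]
ft_force: [0.4, 0.3, 0.4]
gripper_width: 0.997
t 32.5167 tcp [0.4406 0.2421 0.1958] grip 0.997 F [0.4 0.3 0.4] j [0.26 0.05 1.84 0.01 1.23 1.91]
jaw angle -94.4 R [[-0.997, 0.018, -0.078], [0.078, 0.01, -0.997], [-0.017, -1.0, -0.012]]
shift cm [-13.95   3.87  -3.99]
turn deg (tool) [ 0.67  0.05 -0.98] rows 0.1663124679640614
```

View pics/w11.png

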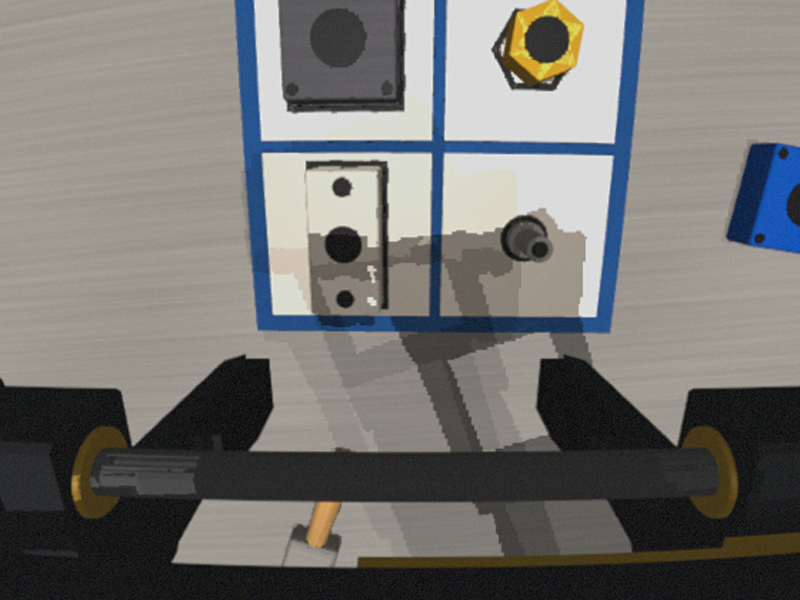

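```bash
python3 - <<'E'
from h import *
f=pickle.load(open("w11.pkl","rb"));g=lambda x,y:((x+.5)*.7-.5,(y+.5)*.7-.5)
h=lambda l,z:hit(f,[g(*p) for p in l],z)
def ang(P): d=P[1]-P[0];return np.degrees(np.arctan2(d[1],d[0])).round(1)
print("block bore",h([(338,37)],.038).round(4),ang(h([(387,89),(292,90)],.038)),"vs .5833 .2716")
print("nut",h([(547,40)],.036).round(4),"vs .5743 .1522")
P=h([(345,299),(342,187)],.034);print("bar",h([(343,244)],.034).round(4),P.mean(0).round(4),ang(P),"vs .4637 .2813")
print("noz",h([(540,248)],.054).round(4),"vs .4543 .162")
# same-view tile corners for reference
P=h([(262,153),(432,154),(431,316),(272,315)],.01);print("bar tile",P.mean(0).round(4))
P=h([(444,154),(613,155),(598,317),(443,316)],.01);print("noz tile",P.mean(0).round(4))
print("cross",h([(438,148)],.01).round(4))
print("block lower edge outline",h([(288,106),(403,108)],.01).round(4), "exp",[.5833-.038*.997,.2716+.038*.0785])
t=grab("top","top2");s=grab("scene","scene2")
im=np.zeros((560,800,3),np.uint8)
im[:, :400]=cv2.resize(t["frame"][160:300,110:210+0,::-1],(400,560),interpolation=cv2.INTER_CUBIC)
im[:, 400:]=cv2.resize(s["frame"][205:345,340:540,::-1],(400,280),interpolation=cv2.INTER_CUBIC).repeat(2,0)[:560]
a=cv2.resize(t["frame"][170:275,120:230,::-1],None,fx=3.6,fy=3.6,interpolation=cv2.INTER_CUBIC);b=cv2.resize(s["frame"][200:350,350:540,::-1],None,fx=2.1,fy=2.1,interpolation=cv2.INTER_CUBIC)
im=np.zeros((380,800,3),np.uint8);im[:a.shape[0],:a.shape[1]]=a;im[:b.shape[0],400:400+b.shape[1]]=b;cv2.imwrite("pics/fin.png",im)
E
```

```text
block bore [[0.5837 0.2717 0.038 ]] 85.6 vs .5833 .2716
nut [[0.5737 0.1517 0.036 ]] vs .5743 .1522
bar [[0.4631 0.2819 0.034 ]] [0.4627 0.2817 0.034 ] -4.7 vs .4637 .2813
noz [[0.4554 0.1621 0.054 ]] vs .4543 .162
bar tile [0.4633 0.2812 0.01  ]
noz tile [0.4538 0.1611 0.01  ]
cross [[0.5177 0.2169 0.01  ]]
block lower edge outline [[0.5517 0.3116 0.01  ]
 [0.5442 0.2378 0.01  ]] exp [0.5454140000000001, 0.274583]
```

View pics/fin.png

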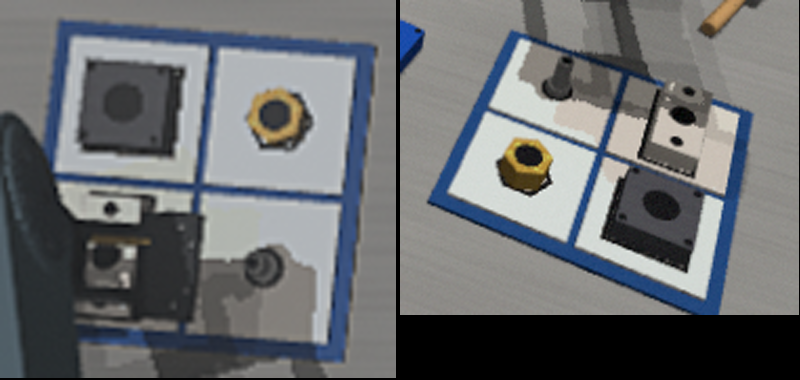

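All four parts stand upright within about 1 mm and 0.5° of their outlines. The gripper is at z ≈ 0.196, clear of everything.

```bash
python3 -c "
from plant import arm,monitor
print(arm.close_job()); print(monitor.state()['ft_force'])"
```

```text
the job is handed in; nothing more can be done
None
the job is handed in; nothing more can be done
```

The stack is taken apart and all four parts stand upright on their tiles, in stack order: nozzle, nut, bar, block. I handed the job in at about 33 s of robot time, well inside the 141 s limit. The bottles and the look-alike blocks were not approached.

The last wrist-camera check compared each part with its outline:

| Part | Offset from outline centre | Turn |
|---|---|---|
| Nozzle | about 1 mm | any |
| Nut | about 1 mm | any |
| Bar | about 1 mm | -4.7° against -4.5° wanted |
| Block | under 1 mm | 85.6° against 85.5° wanted |

The gripper was open and clear above everything, with no contact force. In the scene view at the end all four parts stand flat.

- **Cameras:** The top camera read positions 2–3 mm off the wrist camera in y, so I worked to the wrist camera. One reading of the block outline's near edge, half hidden by the block, did not fit. I went by the clearer edge seen just before lowering the block.
- **Forces:** The highest wrist force I saw was about 23 N, when the bar touched down.
- **Block release:** The tool sprang back about 4 mm as it let go, but the check afterwards showed the block still centred.

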